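# Close down the stencil ink bench

## Robot

A 6-joint arm with a two-finger parallel gripper is mounted at the origin on the work surface. World frame = base frame: x ahead of the robot, y to its left, z up, the work surface at z = 0. Lengths are in mm, angles in degrees, forces in N, time in s.
With the tool pointing down it reaches from about 350 to 850 mm from the base axis. Payload 8.1 kg.
Tool frame: the origin (TCP) lies on the front face of the gripper's body, between the roots of the fingers; the fingertips stand r.finger_overhang ahead of it and the grasp point (between the pads) lies 54 mm ahead of it (r.finger_overhang is the distance from the TCP to the fingertips, in mm); y points along the fingers, z is the direction in which the jaws open and shut, and the axes are right-handed (so a half turn about y gives the same grasp; the last joint's range is limited). The gripper opens to 85 mm and grips with 20 to 120 N. Pads are 22 mm wide; open, the fingers measure 114 mm over their backs; the gripper's body (76 mm by 85 mm) begins 54 mm behind the grasp point. The pads swing forward as they close: fully open they stand 13 mm farther back than shut.
Start: joints at [-76.284, 7.471, 85.268, -0, 87.261, -4.893], TCP at [191.492, -568.627, 303.892] pointing down, gripper open.
Joint ranges: [-169.43, 169.43], [-51.17, 129.36], [1.28, 143.12], [-76.62, 256.62], [0, 156.53], [-152.29, 152.29]. Speed limits (degrees/s): [136.94, 136.94, 159.86, 180, 180, 180].

## Interface

Orientations are given as [roll, pitch, yaw] about the fixed x, y, z axes, in that order (R = Rz(yaw) Ry(pitch) Rx(roll)).
In Python, from bench import r gives the robot as it stands. The module is installed in compiled form; this text tells all that it offers.
- The arm moves only by the tool arm_command, never from a script. Its argument "increments" is a list of rows, each a list of 6 numbers: the shift along the tool's x, y, z in m, then the turn, a rotation vector about the tool's x, y, z in rad. In form: [[tx, ty, tz, wx, wy, wz], ...]. A call has exactly 10 rows; each row is the pose to reach, as a shift and turn from the pose commanded when the call began, along the tool's axes at that moment; what a row does not reach only later rows make up. A row lasts 1/8 s, in which the tool goes at most 62.5 mm and 10.7 degrees, less where a joint would pass 70% of its speed; a pose out of reach is approached as far as the arm can. A call with a gripper value outside its range is refused whole. "jaw" is the gripper's target within -1 to 1 (shut at 1, half-way at 0, fully open at -1), set as the call begins (left out, the last holds). The fingers move at their own pace and stop on an object; "force" is the grip in N (left out, the last holds). Time passes only in rows, so rows that repeat a pose let the fingers close, or fill a call up. It gives the time, the measured TCP pose, the force and the opening at its end, in the units of the state.
- r.sense(): the state, without advancing time (a new reading comes with each control period).
- r.snapshot(name): name is "side" or "top"; returns the picture (420x560x3 uint8, red, green, blue); there is no depth.
- r.camera_model(name): a dict with "intrinsics" (3x3 intrinsics, pixels), "cam_to_world" (4x4, takes a point from camera to world coordinates). Camera axes: x right, y down, z forward; pixel columns grow to the right and rows downward; lengths in mm; the calibration is good to about 2 mm. A picture is of the moment at which its call begins. camera_model takes no time and is no camera call.
- r.hand_in(): hands the job in, once; it reports no verdict.
Trained networks look in the newest picture that a camera, given by its name, has taken for a name from the list of things; names that differ only in an ending like _2 or _b are one class to them, and where a whole thing is asked for, a point or a joint stands for the part that bears it (a point fixed in the world has none). Each returns a list of dicts, best first, with "conf" (0 to 1); they miss things now and then, are a little off and sometimes report something else, mostly with a low value. They report only what shows in the picture. A call takes as long as a camera call.
- r.trace(camera, target): "mask" (420x560 bool, what is visible of it) and "position" ([column, row] in pixels, amid what is visible of it).
- r.spot_point(camera, target): "position" ([column, row] in pixels: a listed point, or the origin of a listed thing).
The state is a dict: "time": time; "joint_pos": joint angles; "qd": joint speeds; "joint_efforts": joint torques, N m; "tool_pos": TCP position; "tcp_rot": TCP orientation; "ft_force": force on the tool from outside, world axes, zero at the start; "wrist_torque": the same for the moment, N m; "finger_gap": finger opening in mm.
Only numpy, scipy, OpenCV 4.12 (cv2) and the standard library are available. Lean on these libraries where they do the work, as an engineer would, in place of code of your own. Each camera call takes 0.05 s, during which the arm holds its last target.

## Task

Close down the ink bench: first twist the screw caps of all three ink jars clockwise until they are fully shut, then stack every loose ink tin on its side onto the row of tins in the tray as a neat pyramid, each one saddled in the gap between two tins below it and lined up end to end with them, starting a third layer when the second is full. Leave the other things on the bench where they are.

Things in the scene. Friction and masses are not known exactly. Their poses are not given: they have to be found in the camera images.
- cap0_top (a point): top centre of the black ribbed screw cap of ink jar 0: a cylinder 48 mm across, 22 mm high (48 to 70 mm above the table), gripped across its sides from above, with a white pointer line on top from centre to rim. The jar is glass, 62 mm across, its shoulder 46 mm above the table, its steel foot (74 mm across, 6 mm thick) screwed down.
- cap0 (a joint): how far the captive cap of ink jar 0 is unscrewed, rad: 0 fully shut against its stop (the pointer line then meets the white tick on the jar's shoulder), 3.2 fully open. Clockwise from above closes it. It does not rise or come off, is stiff (0.06 N m) and stays where it is left.
- cap1_top (a point): top centre of the black ribbed screw cap of ink jar 1: a cylinder 48 mm across, 22 mm high (48 to 70 mm above the table), gripped across its sides from above, with a white pointer line on top from centre to rim. The jar is glass, 62 mm across, its shoulder 46 mm above the table, its steel foot (74 mm across, 6 mm thick) screwed down.
- cap1 (a joint): how far the captive cap of ink jar 1 is unscrewed, rad: 0 fully shut against its stop (the pointer line then meets the white tick on the jar's shoulder), 3.2 fully open. Clockwise from above closes it. It does not rise or come off, is stiff (0.06 N m) and stays where it is left.
- cap2_top (a point): top centre of the black ribbed screw cap of ink jar 2: a cylinder 48 mm across, 22 mm high (48 to 70 mm above the table), gripped across its sides from above, with a white pointer line on top from centre to rim. The jar is glass, 62 mm across, its shoulder 46 mm above the table, its steel foot (74 mm across, 6 mm thick) screwed down.
- cap2 (a joint): how far the captive cap of ink jar 2 is unscrewed, rad: 0 fully shut against its stop (the pointer line then meets the white tick on the jar's shoulder), 3.2 fully open. Clockwise from above closes it. It does not rise or come off, is stiff (0.06 N m) and stays where it is left.
- tin0: closed metal ink tin with a paper band: an eight-sided prism, 44 mm across its flats, 62 mm long, flat ends, about 120 g, lying on one of its eight sides. Origin: the middle of the tin; x runs along its length, either end alike. Best gripped over its two ends. All tins are identical; some may be absent (None).
- tin1: closed metal ink tin with a paper band: an eight-sided prism, 44 mm across its flats, 62 mm long, flat ends, about 120 g, lying on one of its eight sides. Origin: the middle of the tin; x runs along its length, either end alike. Best gripped over its two ends. All tins are identical; some may be absent (None).
- tin2: closed metal ink tin with a paper band: an eight-sided prism, 44 mm across its flats, 62 mm long, flat ends, about 120 g, lying on one of its eight sides. Origin: the middle of the tin; x runs along its length, either end alike. Best gripped over its two ends. All tins are identical; some may be absent (None).
- tin3: closed metal ink tin with a paper band: an eight-sided prism, 44 mm across its flats, 62 mm long, flat ends, about 120 g, lying on one of its eight sides. Origin: the middle of the tin; x runs along its length, either end alike. Best gripped over its two ends. All tins are identical; some may be absent (None).
- tin4: closed metal ink tin with a paper band: an eight-sided prism, 44 mm across its flats, 62 mm long, flat ends, about 120 g, lying on one of its eight sides. Origin: the middle of the tin; x runs along its length, either end alike. Best gripped over its two ends. All tins are identical; some may be absent (None).
- tray: grey tray fixed to the table, 204 mm long (its y), 56 mm wide (its x), with a bottom row of four tins of the same kind held fast in it, side by side along y (at -69, -23, 23, 69 mm), their axes along the tray's x, 28 mm above the table; they overhang it by 3 mm at both ends. Origin: centre of its underside, z up.
- gap0 (a point): where the middle of a tin lies when it is saddled in the second layer, in the gap between two neighbouring tins of the bottom row: y = -46 mm in the tray's frame, 67.2 mm above the table, its axis along the tray's x.
- gap1 (a point): where the middle of a tin lies when it is saddled in the second layer, in the gap between two neighbouring tins of the bottom row: y = 0 mm in the tray's frame, 67.2 mm above the table, its axis along the tray's x.
- gap2 (a point): where the middle of a tin lies when it is saddled in the second layer, in the gap between two neighbouring tins of the bottom row: y = 46 mm in the tray's frame, 67.2 mm above the table, its axis along the tray's x.
- high0 (a point): where the middle of a tin lies when it is saddled in the third layer, in the gap between two tins of the second layer: y = -23 mm in the tray's frame, 106.5 mm above the table, its axis along the tray's x.
- high1 (a point): where the middle of a tin lies when it is saddled in the third layer, in the gap between two tins of the second layer: y = 23 mm in the tray's frame, 106.5 mm above the table, its axis along the tray's x.
- sponge_block: bystander, to be left alone: blue and yellow block 50 x 35 x 30 mm. Origin: centre of its underside.
- mix_cup: bystander, to be left alone: white plastic cup 70 mm across, 75 mm high. Origin: centre of its underside.

How it is judged (in metres and radians):
On the way, in this order (a step that is already met when the one before it is completed fails the run):
1. all three jar caps are fully shut (value of joint each of cap0, cap1, cap2 below 0.1 rad), for 0.2 s.
2. every loose tin lies saddled in the pyramid on the tray ((distance between tin0 and gap0 below 0.012 m or distance between tin0 and gap1 below 0.012 m or distance between tin0 and gap2 below 0.012 m or distance between tin0 and high0 below 0.012 m or distance between tin0 and high1 below 0.012 m) and (distance between tin1 and gap0 below 0.012 m or distance between tin1 and gap1 below 0.012 m or distance between tin1 and gap2 below 0.012 m or distance between tin1 and high0 below 0.012 m or distance between tin1 and high1 below 0.012 m) and (distance between tin2 and gap0 below 0.012 m or distance between tin2 and gap1 below 0.012 m or distance between tin2 and gap2 below 0.012 m or distance between tin2 and high0 below 0.012 m or distance between tin2 and high1 below 0.012 m) and (distance between tin3 and gap0 below 0.012 m or distance between tin3 and gap1 below 0.012 m or distance between tin3 and gap2 below 0.012 m or distance between tin3 and high0 below 0.012 m or distance between tin3 and high1 below 0.012 m) and (distance between tin4 and gap0 below 0.012 m or distance between tin4 and gap1 below 0.012 m or distance between tin4 and gap2 below 0.012 m or distance between tin4 and high0 below 0.012 m or distance between tin4 and high1 below 0.012 m)), for 0.2 s.
At the end, for the whole second after the job is handed in: All three caps are within 0.1 rad of fully shut, and the middle of every tin present lies within 12 mm of one of the places gap0, gap1, gap2 (second layer) or high0, high1 (third layer), at rest (all of step 1 and all of step 2 and linear speed of each of tin0, tin1, tin2, tin3, tin4 below 0.02 m/s); the robot touches nothing.
It fails at once if one of the other things on the bench is moved more than 4 cm (distance of any of sponge_block, mix_cup from where it was at the start of the episode above 0.04 m).
Of tin0, tin1, tin2, tin3, tin4 only 3 to 5 are there at a start; the rules pass over those that are not, and their reading is None.
At some moment in a run one of tin0, tin1, tin2, tin3, tin4 may be knocked a few centimetres aside while the robot is not near it.
Once in a run the grip may slacken for a moment while it holds something.
It also fails if it takes over 210 s, if anything falls off the work surface, if the arm or the gripper's body presses on something with over 40 N, if the wrist force passes 120 N, or if a joint passes its speed limit or range.

## Working session

There is one attempt and no reset: what is moved stays moved. The work goes in short steps, Python scripts to look and compute and a tool call to move; the robot and the scene stay as the last step left them, time stands still between calls to the robot, and variables do not carry over. Pictures are saved under pics/ and viewed, and the job is handed in when it is done.

Besides the shell and the picture viewer there is one more tool, called after "Emit:" by a JSON object that holds its "method" and its "body". arm_command: Moves the arm, as the interface text tells. Its arguments: {"type":"object","properties":{"increments":{"type":"array","items":{"type":"array","items":{"type":"number"}}},"jaw":{"type":"number"},"force":{"type":"number"}},"required":["increments"]}

```bash
mkdir -p pics; ls
python3 - <<'E'
from bench import r
import cv2,numpy as np
print(r.sense(), r.finger_overhang)
for n in("side","top"):
    im=r.snapshot(n); cv2.imwrite(f"pics/{n}0.png",im[:,:,::-1])
    m=r.camera_model(n); print(n,np.round(m["intrinsics"],1).tolist(),np.round(m["cam_to_world"],3).tolist())
E
```

```text
pics
{'time': 0.0, 'joint_pos': array([-7.62837036e+01,  7.51520277e+00,  8.53293743e+01,  1.12178745e-03,
        8.72607973e+01, -4.89346506e+00]), 'qd': array([-0.01859768, -0.01281134,  0.03682384, -0.03785213, -0.07917972,
       -0.02776046]), 'joint_efforts': array([ 1.03943315e-03, -5.69406009e+01, -5.00549912e+01, -2.48829483e-04,
        1.48976332e-02,  4.23762486e-06]), 'tool_pos': array([ 191.39713123, -568.21964239,  302.84240296]), 'tcp_rot': array([-9.01048948e+01,  1.01051036e-02, -1.61390302e+02]), 'ft_force': array([ 0.30594556,  0.16036634, -0.2628106 ]), 'wrist_torque': array([-0.01131931,  0.04172715,  0.01764578]), 'finger_gap': 85.6347713042312} 72.6
side [[431.4, 0.0, 281.0], [0.0, 431.4, 207.6], [0.0, 0.0, 1.0]] [[-0.959, -0.148, 0.243, 262.916], [-0.284, 0.546, -0.788, 899.069], [-0.016, -0.824, -0.566, 745.641], [0.0, 0.0, 0.0, 1.0]]
top [[504.0, 0.0, 284.2], [0.0, 504.0, 211.1], [0.0, 0.0, 1.0]] [[0.014, -0.986, 0.168, 365.833], [-1.0, -0.015, -0.005, -28.084], [0.007, -0.168, -0.986, 1348.444], [0.0, 0.0, 0.0, 1.0]]
```

View pics/side0.png

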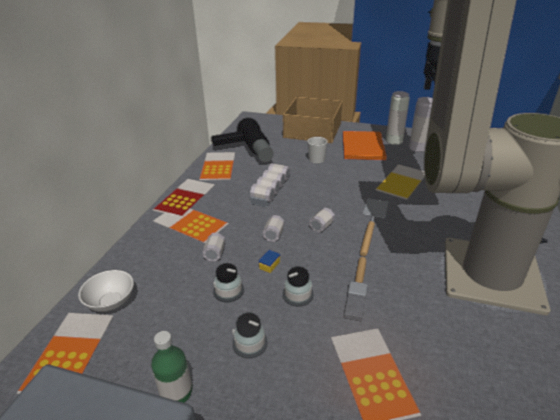

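View pics/top0.png

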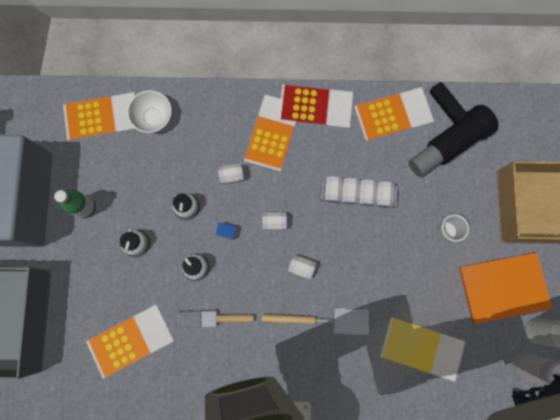

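Three loose tins are visible (top: (231,173), (275,220), (303,267)), and three jars (185,205), (133,242), (195,266). The tray row is at (360,190). Next come the networks and zooms.

```bash
cat > h.py <<'E'
from bench import r
import cv2,numpy as np
from scipy.spatial.transform import Rotation as R
def ray(cam,px,z):
    m=r.camera_model(cam);K=m["intrinsics"];T=np.array(m["cam_to_world"])
    d=T[:3,:3]@np.linalg.inv(K)@np.array([px[0],px[1],1.]);o=T[:3,3]
    return o+d*(z-o[2])/d[2]
def proj(cam,p):
    m=r.camera_model(cam);K=m["intrinsics"];T=np.array(m["cam_to_world"])
    c=T[:3,:3].T@(np.array(p)-T[:3,3]);q=K@c;return q[:2]/q[2]
def show():
    s=r.sense();print({k:np.round(s[k],2).tolist() for k in("time","joint_pos","tool_pos","tcp_rot","ft_force","wrist_torque","finger_gap")})
E
python3 - <<'E'
from h import *
z={"cap0_top":70,"cap1_top":70,"cap2_top":70,"tin0":22,"tray":0,"sponge_block":0,"mix_cup":0}
for c in("side","top"):
    im=r.snapshot(c)
    for n in z:
        for d in r.spot_point(c,n)[:6]:
            print(c,n,np.round(d["conf"],2),np.round(d["position"],1),np.round(ray(c,d["position"],z[n]),1))
    if c=="top":
        cr=im[150:310,90:250]; cv2.imwrite("pics/topz.png",cv2.resize(cr[:,:,::-1],(600,600),interpolation=cv2.INTER_CUBIC))
    else:
        cr=im[250:370,200:330]; cv2.imwrite("pics/sidez.png",cv2.resize(cr[:,:,::-1],(650,600),interpolation=cv2.INTER_CUBIC))
E
```

```text
side cap0_top 0.79 [223.2 269.7] [609.2 234.4  70. ]
side cap2_top 0.75 [297.9 271. ] [443.1 192.7  70. ]
side tin0 0.72 [318.9 219.9] [451.9 -77.8  22. ]
side tin0 0.71 [273.1 230.4] [562.8   3.4  22. ]
side tin0 0.66 [214.5 248.4] [687.6 117.7  22. ]
side tray 0.83 [272.9 189.8] [ 637.2 -230.5    0. ]
side sponge_block 0.85 [271.5 264. ] [533.6 112.4   0. ]
side mix_cup 0.62 [315.4 156.9] [ 554.3 -488.2    0. ]
top cap0_top 0.83 [181.4 201.1] [605.7 230.7  70. ]
top cap1_top 0.64 [131.7 238.8] [506.2 352.2  70. ]
top cap1_top 0.5 [371.7 186.6] [ 651.6 -261.1   70. ]
top cap2_top 0.58 [187.5 262.8] [447.4 207.7  70. ]
top tin0 0.89 [270.1 220.3] [566.3   2.3  22. ]
top tin0 0.84 [229.  174.3] [690.3 115.6  22. ]
top tin0 0.71 [298.6 265.3] [448.1 -74.7  22. ]
top tray 0.59 [359.6 194.9] [ 643.5 -240.4    0. ]
top sponge_block 0.53 [225.5 232.5] [534.6 122.2   0. ]
top mix_cup 0.76 [442.6 236.1] [ 533.5 -463.3    0. ]
top mix_cup 0.69 [127.3 239.6] [511.5 384.7   0. ]
```

View pics/topz.png

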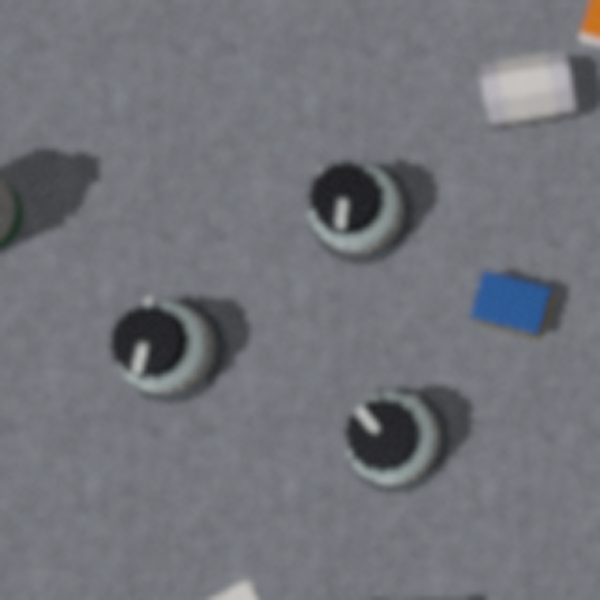

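View pics/sidez.png

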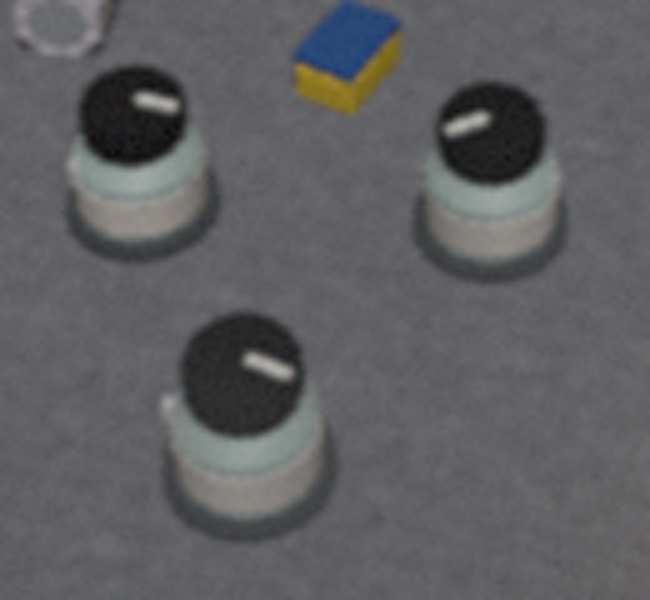

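```bash
cat >> h.py <<'E'
from scipy.optimize import minimize
S=4
def sil(cam,pts,box):
    x0,y0,x1,y1=box
    q=np.array([proj(cam,p) for p in pts])-[x0,y0]
    im=np.zeros(((y1-y0)*S,(x1-x0)*S),np.uint8)
    h=cv2.convexHull(((q+.5)*S*16).astype(np.int32).reshape(-1,1,2))
    cv2.fillConvexPoly(im,h,1,shift=4);return cv2.resize(im.astype(np.float32),(x1-x0,y1-y0),interpolation=cv2.INTER_AREA)
def fit(model,p0,masks,steps=(6,6,.15)):
    # masks {cam:mask}; returns params, per-cam IoU
    bx={}
    for c,m in masks.items():
        ys,xs=np.nonzero(m);bx[c]=(xs.min()-15,ys.min()-15,xs.max()+16,ys.max()+16)
    def iou(p,c):
        b=bx[c];s=sil(c,model(p),b);m=np.pad(masks[c].astype(np.float32),20)[b[1]+20:b[3]+20,b[0]+20:b[2]+20]
        return np.minimum(s,m).sum()/np.maximum(s,m).sum()
    n=len(p0);sx=np.array([p0]+[np.array(p0)+np.eye(n)[i]*steps[i] for i in range(n)])
    o=minimize(lambda p:-sum(iou(p,c) for c in masks),p0,method="Nelder-Mead",options=dict(initial_simplex=sx,xatol=.05,fatol=1e-4,maxiter=200))
    return o.x,{c:round(float(iou(o.x,c)),3) for c in masks}
a=np.arange(24)*2*np.pi/24
def cap(p): return [(p[0]+24*np.cos(t),p[1]+24*np.sin(t),z) for t in a for z in(48,70)]
def tin(p,z=22,L=62):
    R8=22/np.cos(np.pi/8);o=[]
    for k in range(8):
        t=np.pi/8+k*np.pi/4;u=R8*np.cos(t);v=R8*np.sin(t)
        for s in(-L/2,L/2):
            o.append((p[0]+s*np.cos(p[2])-u*np.sin(p[2]),p[1]+s*np.sin(p[2])+u*np.cos(p[2]),z+v))
    return o
def row(p):
    o=[]
    for d in(-69,69): o+=tin((p[0]-d*np.sin(p[2]),p[1]+d*np.cos(p[2]),p[2]),28)
    return o
def tins(cam_masks=None):
    pass
E
python3 - <<'E'
from h import *
ov={}
M={}
for c in("side","top"):
    im=r.snapshot(c);ov[c]=im.copy()
    for n in("cap0_top","cap1_top","tin0","tray","mix_cup"):
        M[c,n]=[(d["conf"],np.array(d["mask"]),d["position"]) for d in r.trace(c,n) ]
        for cf,m,p in M[c,n]:
            print(c,n,round(cf,2),m.sum(),np.round(p,1))
            ov[c][m]=(ov[c][m]*.5+np.array([255,0,0])*.5 if n[0:2]=="ti" else ov[c][m]*.5+np.array([0,255,0])*.5)
    cv2.imwrite(f"pics/ov_{c}.png",ov[c][:,:,::-1])
import pickle;pickle.dump(M,open("M.pkl","wb"))
E
```

```text
side cap0_top 0.88 372 [226.7 274.2]
side cap0_top 0.23 418 [273.9 228.7]
side cap1_top 0.64 479 [244.3 325.6]
side tin0 0.67 383 [274.1 230.4]
side tray 0.95 1004 [267.8 184.6]
side mix_cup 0.57 442 [315.1 148.2]
top cap0_top 0.87 308 [182.1 202.2]
top cap0_top 0.44 701 [449.8 227. ]
top cap1_top 0.88 312 [129.9 239.8]
top cap1_top 0.59 2004 [357.6 189.4]
top tin0 0.98 410 [300.5 267.2]
top tin0 0.83 396 [275.1 223.3]
top tin0 0.72 428 [230.8 176.3]
top tin0 0.19 278 [225.3 231.7]
top tray 0.94 1931 [360.2 192.8]
top mix_cup 0.67 684 [451.4 230.9]
```

```bash
cat >> h.py <<'E'
def comp(mask,px,close=5):
    m=cv2.morphologyEx(mask.astype(np.uint8),cv2.MORPH_CLOSE,np.ones((close,close),np.uint8))
    n,l,st,ce=cv2.connectedComponentsWithStats(m)
    if n<2: return m*0>0
    d=[np.hypot(*(ce[i]-px)) if st[i,4]>60 else 1e9 for i in range(1,n)]
    return l==1+int(np.argmin(d))
def hull(m):
    o=np.zeros(m.shape,np.uint8);ys,xs=np.nonzero(m)
    cv2.fillConvexPoly(o,cv2.convexHull(np.c_[xs,ys].astype(np.int32)),1);return o>0
def capmask(im,px):
    g=im.max(2)<75
    b=np.zeros(g.shape,bool);x,y=map(int,px);b[y-22:y+23,x-22:x+23]=1
    return hull(comp(g&b,px))
def tinmask(im,px,w=34):
    hsv=cv2.cvtColor(im,cv2.COLOR_RGB2HSV)
    g=(im.min(2)>112)
    b=np.zeros(g.shape,bool);x,y=map(int,px);b[y-w:y+w+1,x-w:x+w+1]=1
    return comp(g&b,px,3)
E
python3 - <<'E'
from h import *
im={c:r.snapshot(c) for c in("side","top")}
ov={c:im[c].copy() for c in im}
def draw(c,m,col):
    cs,_=cv2.findContours(m.astype(np.uint8),cv2.RETR_EXTERNAL,cv2.CHAIN_APPROX_NONE);cv2.drawContours(ov[c],cs,-1,col,1)
for n,p in(("cap0",(607,232)),("cap1",(506,352)),("cap2",(445,205))):
    ms={c:capmask(im[c],proj(c,(*p,60))) for c in im}
    for c in ms: draw(c,ms[c],(255,0,0))
    print(n,*[np.round(v,1) if not isinstance(v,dict) else v for v in fit(cap,p,ms)],[np.round(fit(cap,p,{c:ms[c]})[0],1) for c in ms],[m.sum() for m in ms.values()])
for n,p in(("A",(564,3)),("B",(690,116)),("C",(450,-76))):
    ms={c:tinmask(im[c],proj(c,(*p,22))) for c in im}
    for c in ms: draw(c,ms[c],(0,255,0))
    best=max((fit(tin,(*p,y),ms) for y in(0,.8,-.8,1.57)),key=lambda v:sum(v[1].values()))
    print(n,np.round(best[0],2),best[1],[np.round(fit(tin,best[0],{c:ms[c]})[0],2) for c in ms],[m.sum() for m in ms.values()])
for c in im: cv2.imwrite(f"pics/ov2_{c}.png",cv2.resize(ov[c][120:360,100:420,::-1] if c=="top" else ov[c][140:380,180:360,::-1],None,fx=2.5,fy=2.5))
E
```

```text
Traceback (most recent call last):
  File "h.py", line 30, in fit
    o=minimize(lambda p:-sum(iou(p,c) for c in masks),p0,method="Nelder-Mead",options=dict(initial_simplex=sx,xatol=.05,fatol=1e-4,maxiter=200))
  File "h.py", line 30, in <lambda>
    o=minimize(lambda p:-sum(iou(p,c) for c in masks),p0,method="Nelder-Mead",options=dict(initial_simplex=sx,xatol=.05,fatol=1e-4,maxiter=200))
                         ~~~^^^^^^^^^^^^^^^^^^^^^^^^^
  File "h.py", line 30, in <genexpr>
    o=minimize(lambda p:-sum(iou(p,c) for c in masks),p0,method="Nelder-Mead",options=dict(initial_simplex=sx,xatol=.05,fatol=1e-4,maxiter=200))
                             ~~~^^^^^
  File "h.py", line 27, in iou
    b=bx[c];s=sil(c,model(p),b);m=np.pad(masks[c].astype(np.float32),20)[b[1]+20:b[3]+20,b[0]+20:b[2]+20]
              ~~~^^^^^^^^^^^^^^
  File "h.py", line 17, in sil
    q=np.array([proj(cam,p) for p in pts])-[x0,y0]
                ~~~~^^^^^^^
  File "h.py", line 9, in proj
    m=r.camera_model(cam);K=m["intrinsics"];T=np.array(m["cam_to_world"])
ValueError: time passes only in moves, steps and waits
```

```bash
sed -i 's/r\.camera_model(cam)/CM(cam)/' h.py; sed -i '3a import functools\n@functools.lru_cache(None)\ndef CM(c): return r.camera_model(c)' h.py
cat >> h.py <<'E'
CAPS={"cap0":(607,232),"cap1":(506,352),"cap2":(445,205)}
def survey(tin_ps,caps=True,tag="s",zs=None):
    im={c:r.snapshot(c) for c in("side","top")}
    ov={c:im[c].copy() for c in im}
    def draw(c,m,col):
        cs,_=cv2.findContours(m.astype(np.uint8),cv2.RETR_EXTERNAL,cv2.CHAIN_APPROX_NONE);cv2.drawContours(ov[c],cs,-1,col,1)
    if caps:
      for n,p in CAPS.items():
        ms={c:capmask(im[c],proj(c,(*p,60))) for c in im}
        for c in ms: draw(c,ms[c],(255,0,0))
        v=fit(cap,p,ms);print(n,np.round(v[0],1),v[1],[np.round(fit(cap,p,{c:ms[c]})[0],1).tolist() for c in ms])
    for i,p in enumerate(tin_ps):
        ms={c:tinmask(im[c],proj(c,(*p,22))) for c in im}
        for c in ms: draw(c,ms[c],(0,255,0))
        best=max((fit(tin,(*p,y),ms) for y in(0,.8,-.8,1.57)),key=lambda v:sum(v[1].values()))
        print("tin",i,np.round(best[0],2),"yawdeg",round(np.degrees(best[0][2]),1),best[1],[np.round(fit(tin,best[0],{c:ms[c]})[0],2).tolist() for c in ms],[int(m.sum()) for m in ms.values()])
    cv2.imwrite(f"pics/{tag}_top.png",cv2.resize(ov["top"][120:320,100:420,::-1],None,fx=2.5,fy=2.5))
    cv2.imwrite(f"pics/{tag}_side.png",cv2.resize(ov["side"][140:370,180:360,::-1],None,fx=2.5,fy=2.5))
    return im
E
python3 - <<'E'
from h import *
im=survey([(564,3),(690,116),(450,-76)])
np.savez("im0.npz",**im)
E
```

```text
cap0 [605.5 227.8] {'side': 0.88, 'top': 0.543} [[606.1, 227.9], [601.7, 214.5]]
cap1 [504.1 357.7] {'side': 0.911, 'top': 0.529} [[503.7, 358.8], [503.0, 344.6]]
cap2 [442.5 195.8] {'side': 0.925, 'top': 0.607} [[442.7, 196.4], [443.3, 178.4]]
tin 0 [566.82  -9.26   1.63] yawdeg 93.5 {'side': 0.74, 'top': 0.092} [[566.81, -9.51, 1.63], [578.71, 11.14, 0.86]] [316, 4530]
tin 1 [695.14 109.93   1.79] yawdeg 102.6 {'side': 0.709, 'top': 0.101} [[695.14, 109.93, 1.79], [679.7, 143.76, 0.99]] [407, 4075]
tin 2 [443.36 -90.83   1.32] yawdeg 75.6 {'side': 0.671, 'top': 0.078} [[443.4, -97.08, 1.4], [437.32, -70.88, 1.02]] [265, 4585]
```

View pics/s_top.png

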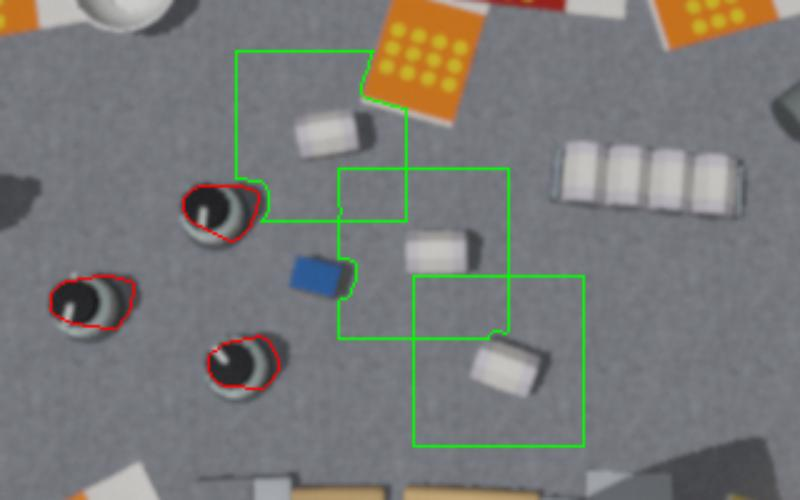

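View pics/s_side.png

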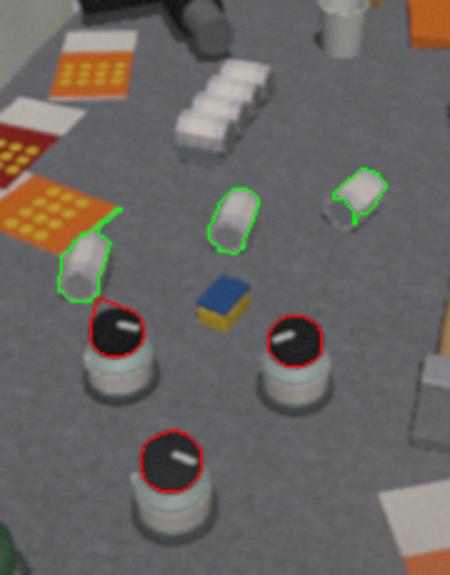

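```bash
python3 - <<'E'
import re
s=open('h.py').read()
s=s.replace('def capmask(im,px):\n    g=im.max(2)<75','def capmask(im,px):\n    g=im.max(2)<52')
s=s.replace('def tinmask(im,px,w=34):','def tinmask(im,px,w=24):').replace('g=(im.min(2)>112)','x,y=map(int,px);v=im.min(2);s=hsv[:,:,1]<45;ref=np.median(v[y-24:y+25,x-24:x+25]);g=(v>ref+22)&s')
open('h.py','w').write(s)
E
python3 - <<'E'
from h import *
im=survey([(564,3),(690,116),(450,-76)])
M={}
for c in("side","top"): M[c]=[(d["conf"],np.array(d["mask"]),d["position"]) for d in r.trace(c,"tin0")]
for p in [(566,3,1.6),(690,116,1.6),(450,-76,1.2)]:
    ms={}
    for c in M:
        q=proj(c,(p[0],p[1],22))
        L=[m for cf,m,po in M[c] if np.hypot(*(np.array(po)-q))<12]
        if L: ms[c]=L[0]
    if not ms: continue
    v=fit(tin,p,ms);print("trace",np.round(v[0],2),v[1],[(c,np.round(fit(tin,p,{c:ms[c]})[0],2).tolist()) for c in ms])
E
```

```text
cap0 [605.8 229.2] {'side': 0.842, 'top': 0.728} [[606.2, 228.6], [603.8, 229.9]]
cap1 [503.8 358.1] {'side': 0.842, 'top': 0.727} [[504.1, 357.5], [505.1, 362.5]]
cap2 [442. 196.] {'side': 0.853, 'top': 0.717} [[442.3, 195.4], [442.0, 196.0]]
tin 0 [565.52  -6.85   1.58] yawdeg 90.6 {'side': 0.6, 'top': 0.874} [[567.09, -10.57, 1.63], [565.51, -6.83, 1.58]] [258, 366]
tin 1 [693.71 112.26   1.78] yawdeg 102.1 {'side': 0.635, 'top': 0.841} [[694.75, 109.89, 1.8], [694.99, 113.33, 1.8]] [348, 362]
tin 2 [443.08 -80.39   1.3 ] yawdeg 74.4 {'side': 0.51, 'top': 0.85} [[442.8, -114.19, 1.44], [442.73, -80.16, 1.29]] [217, 371]
trace [567.04  -8.37   1.63] {'side': 0.913} [('side', [567.04, -8.37, 1.63])]
trace [693.53 111.17   1.76] {'side': 0.945, 'top': 0.912} [('side', [694.29, 110.01, 1.77]), ('top', [692.56, 111.89, 1.74])]
trace [446.03 -82.06   1.29] {'side': 0.896} [('side', [446.03, -82.06, 1.29])]
```

View pics/s_top.png

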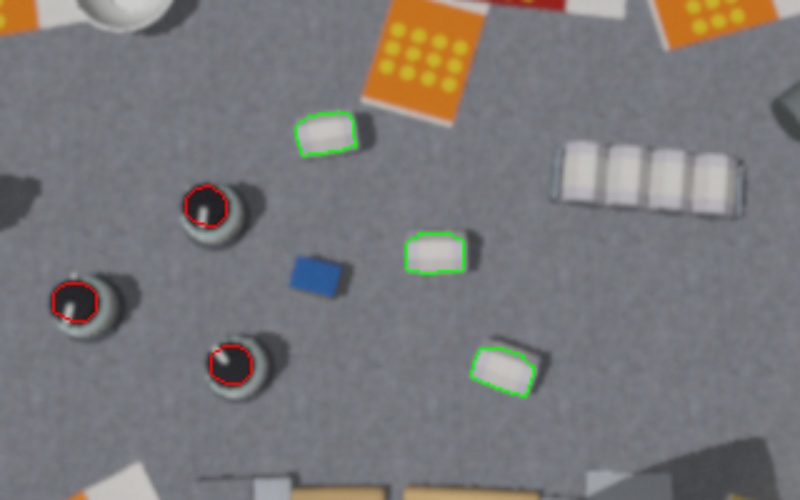

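View pics/s_side.png

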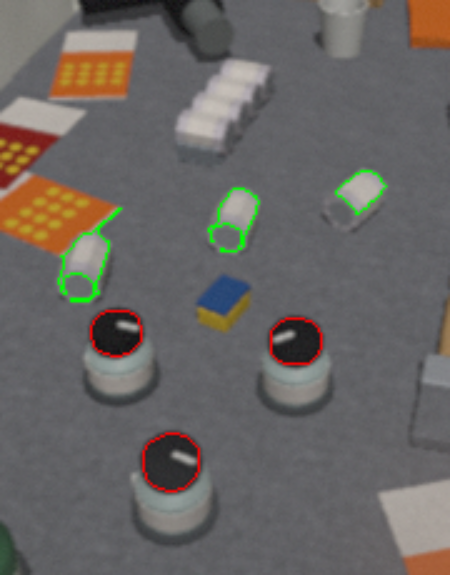

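```bash
cat >> h.py <<'E'
def plan(x,y,z,yaw=None,dyaw=None):
    """full pose: final row (m, rad). yaw = jaw-direction independent: tool yaw; prints shift/turn, q6 predicted"""
    s=r.sense();p=np.array(s["tool_pos"]);Rc=R.from_euler("xyz",s["tcp_rot"],degrees=True)
    cy=s["tcp_rot"][2]
    if dyaw is None: dyaw=0 if yaw is None else (yaw-cy+180)%360-180
    Rt=R.from_euler("xyz",[-90,0,cy+dyaw],degrees=True)
    d=Rc.inv().apply(np.array([x,y,z])-p)/1000
    w=(Rc.inv()*Rt).as_rotvec()
    print("pos",np.round(p,1),"rot",np.round(s["tcp_rot"],2),"gap",round(s["finger_gap"],1),"t",round(s["time"],1),"F",np.round(s["ft_force"],1),"T",np.round(s["wrist_torque"],2))
    q1=np.degrees(np.arctan2(y,x));print("q",np.round(s["joint_pos"],1),"shift",np.round(d,4),"rot",np.round(w,4),"dist",round(np.linalg.norm(d)*1000),"dyaw",round(dyaw,1),"q6 at end ~",round(s["joint_pos"][5]+(q1-s["joint_pos"][0])-dyaw,1))
E
python3 - <<'E'
from h import *
plan(400,-170,300,dyaw=100)
plan(605.5,229,300,dyaw=222)
E
```

```text
pos [ 191.5 -568.6  303.9] rot [ -90.      0.   -161.39] gap 85.5 t 1.9 F [-0.3  0.5 -0.4] T [ 0.09 -0.03  0.02]
q [-76.3   7.5  85.3   0.   87.3  -4.9] shift [-0.3248  0.0039 -0.3113] rot [-0.     -1.7453 -0.    ] dist 450 dyaw 100 q6 at end ~ -51.6
pos [ 191.5 -568.6  303.9] rot [ -90.      0.   -161.39] gap 85.5 t 1.9 F [-0.3  0.5 -0.4] T [ 0.09 -0.03  0.02]
q [-76.3   7.5  85.3   0.   87.3  -4.9] shift [-0.6469  0.0039 -0.6238] rot [0.     2.4086 0.    ] dist 899 dyaw 222 q6 at end ~ -129.9
```

Emit:
{"method": "arm_command", "body": {"increments": [[-0.033, 0, -0.031, 0, -0.175, 0], [-0.065, 0, -0.062, 0, -0.35, 0], [-0.098, 0, -0.093, 0, -0.525, 0], [-0.13, 0, -0.125, 0, -0.7, 0], [-0.163, 0, -0.156, 0, -0.875, 0], [-0.195, 0, -0.187, 0, -1.05, 0], [-0.228, 0, -0.218, 0, -1.22, 0], [-0.26, 0, -0.25, 0, -1.4, 0], [-0.293, 0, -0.28, 0, -1.57, 0], [-0.325, 0, -0.311, 0, -1.745, 0]], "jaw": -1}}

```text
time: 3.15
tool_pos: [400.8, -168.9, 304.2]
tcp_rot: [-90.0, -0.0, -61.1]
ft_force: [-0.3, -0.3, -0.4]
finger_gap: 85.4
```

Run:
```python
from h import *
plan(605.5,229,220,dyaw=122)
```

```text
pos [ 400.8 -168.9  304.2] rot [-8.997e+01 -4.000e-02 -6.109e+01] gap 85.4 t 3.1 F [-0.3 -0.3 -0.4] T [-0.   -0.06  0.  ]
q [-29.6 -19.1 110.    0.   89.  -58.5] shift [-0.2494  0.0842  0.3715] rot [ 5.0000e-04 -2.1293e+00  1.0000e-03] dist 455 dyaw 122 q6 at end ~ -130.2
```

Emit:
{"method": "arm_command", "body": {"increments": [[-0.025, 0.005, 0.037, 0, -0.183, 0], [-0.05, 0.01, 0.074, 0, -0.366, 0], [-0.075, 0.02, 0.111, 0, -0.549, 0], [-0.1, 0.03, 0.149, 0, -0.732, 0], [-0.125, 0.04, 0.186, 0, -0.915, 0], [-0.15, 0.05, 0.223, 0, -1.098, 0], [-0.175, 0.06, 0.26, 0, -1.28, 0], [-0.2, 0.07, 0.297, 0, -1.46, 0], [-0.225, 0.08, 0.334, 0, -1.65, 0], [-0.249, 0.084, 0.3715, 0, -1.83, 0]]}}

```text
time: 4.4
tool_pos: [607.5, 227.6, 219.0]
tcp_rot: [-90.0, 0.1, 43.8]
ft_force: [0.4, 0.5, 0.5]
finger_gap: 85.2
```

Run:
```python
from h import *
plan(605.5,229,126)
```

```text
pos [607.5 227.6 219. ] rot [-8.998e+01  5.000e-02  4.380e+01] gap 85.2 t 4.4 F [0.4 0.5 0.5] T [0.01 0.02 0.02]
q [  16.    17.9   82.3   -0.    79.9 -117.8] shift [-0.0004  0.093   0.0024] rot [-0.0004 -0.     -0.0009] dist 93 dyaw 0 q6 at end ~ -113.1
```

Emit:
{"method": "arm_command", "body": {"increments": [[0, 0.02, 0.001, 0, 0, 0], [0, 0.04, 0.002, 0, 0, 0], [0, 0.06, 0.0024, 0, 0, 0], [0, 0.075, 0.0024, 0, 0, 0], [0, 0.085, 0.0024, 0, 0, 0], [0, 0.09, 0.0024, 0, 0, 0], [0, 0.093, 0.0024, 0, 0, 0], [0, 0.093, 0.0024, 0, 0, 0], [0, 0.093, 0.0024, 0, 0, 0], [0, 0.093, 0.0024, 0, 0, 0]]}}

```text
time: 5.65
tool_pos: [605.9, 228.1, 127.4]
tcp_rot: [-90.0, -0.0, 43.4]
ft_force: [0.6, 0.2, -0.9]
finger_gap: 85.4
```

Run:
```python
from h import *
plan(605.5,229,126)
im={c:r.snapshot(c) for c in("side","top")}
print(r.finger_overhang)
cv2.imwrite("pics/a.png",cv2.resize(im["side"][210:330,160:300,::-1],None,fx=4,fy=4,interpolation=cv2.INTER_CUBIC))
```

```text
pos [605.9 228.1 127.4] rot [-9.002e+01 -4.000e-02  4.345e+01] gap 85.4 t 5.7 F [ 0.6  0.2 -0.9] T [ 0.02 -0.01 -0.01]
q [  16.1   22.7   86.4   -0.    70.9 -117.4] shift [0.0003 0.0014 0.0009] rot [ 0.0003 -0.      0.0006] dist 2 dyaw 0 q6 at end ~ -112.7
72.6
```

View pics/a.png

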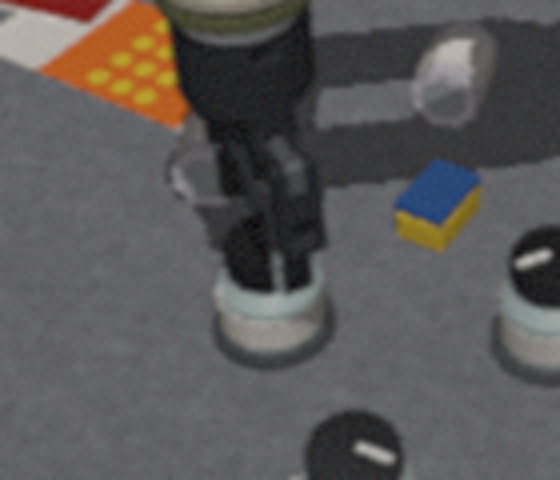

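Emit:
{"method": "arm_command", "body": {"increments": [[0, 0.003, 0.001, 0, 0, 0], [0, 0.003, 0.001, 0, 0, 0], [0, 0.003, 0.001, 0, 0, 0], [0, 0.003, 0.001, 0, 0, 0], [0, 0.003, 0.001, 0, 0, 0], [0, 0.003, 0.001, 0, 0, 0], [0, 0.003, 0.001, 0, 0, 0], [0, 0.003, 0.001, 0, 0, 0], [0, 0.003, 0.001, 0, 0, 0], [0, 0.003, 0.001, 0, 0, 0]], "jaw": 1, "force": 30}}

```text
time: 7.0
tool_pos: [604.6, 228.8, 123.7]
tcp_rot: [-90.0, 0.0, 43.4]
ft_force: [-5.6, 1.1, 2.3]
finger_gap: 46.9
```

Run:
```python
from h import *
show()
```

```text
{'time': 7.0, 'joint_pos': [16.18, 22.85, 86.6, 0.02, 70.6, -117.27], 'tool_pos': [604.61, 228.79, 123.75], 'tcp_rot': [-89.97, 0.03, 43.45], 'ft_force': [-5.56, 1.07, 2.31], 'wrist_torque': [0.23, 0.87, 0.01], 'finger_gap': 46.9}
```

Emit:
{"method": "arm_command", "body": {"increments": [[0, 0, 0, 0, 0.16, 0], [0, 0, 0, 0, 0.32, 0], [0, 0, 0, 0, 0.48, 0], [0, 0, 0, 0, 0.64, 0], [0, 0, 0, 0, 0.8, 0], [0, 0, 0, 0, 0.96, 0], [0, 0, 0, 0, 1.12, 0], [0, 0, 0, 0, 1.28, 0], [0, 0, 0, 0, 1.44, 0], [0, 0, 0, 0, 1.6, 0]]}}

```text
time: 8.25
tool_pos: [604.6, 230.5, 123.8]
tcp_rot: [-89.9, 0.1, -48.5]
ft_force: [-2.9, 10.4, -1.3]
finger_gap: 46.7
```

Run:
```python
from h import *
show()
im={c:r.snapshot(c) for c in("side","top")}
cv2.imwrite("pics/b.png",cv2.resize(im["side"][210:330,160:300,::-1],None,fx=4,fy=4,interpolation=cv2.INTER_CUBIC))
```

```text
{'time': 8.25, 'joint_pos': [16.26, 22.86, 86.57, 0.16, 70.52, -25.3], 'tool_pos': [604.65, 230.53, 123.79], 'tcp_rot': [-89.89, 0.12, -48.49], 'ft_force': [-2.85, 10.42, -1.3], 'wrist_torque': [1.63, 0.51, 0.09], 'finger_gap': 46.72}
```

View pics/b.png

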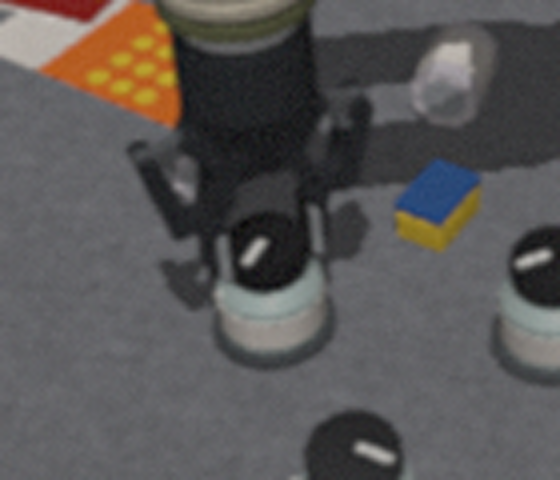

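Emit:
{"method": "arm_command", "body": {"increments": [[0, 0, 0.001, 0, 0.12, 0], [0, 0, 0.001, 0, 0.24, 0], [0, 0, 0.001, 0, 0.36, 0], [0, 0, 0.001, 0, 0.48, 0], [0, 0, 0.001, 0, 0.6, 0], [0, 0, 0.001, 0, 0.7, 0], [0, 0, 0.001, 0, 0.8, 0], [0, 0, 0.001, 0, 0.9, 0], [0, 0, 0.001, 0, 1.0, 0], [0, 0, 0.001, 0, 1.1, 0]]}}

```text
time: 9.6
tool_pos: [605.4, 229.2, 123.6]
tcp_rot: [-90.0, -0.0, -111.4]
ft_force: [-6.2, -3.7, -0.5]
finger_gap: 46.9
```

Run:
```python
from h import *
show()
im={c:r.snapshot(c) for c in("side","top")}
cv2.imwrite("pics/c.png",cv2.resize(im["side"][210:330,160:300,::-1],None,fx=4,fy=4,interpolation=cv2.INTER_CUBIC))
```

```text
{'time': 9.6, 'joint_pos': [16.21, 22.99, 86.43, -0.02, 70.62, 37.61], 'tool_pos': [605.42, 229.23, 123.57], 'tcp_rot': [-90.03, -0.04, -111.4], 'ft_force': [-6.16, -3.67, -0.51], 'wrist_torque': [-0.6, 0.81, 0.51], 'finger_gap': 46.94}
```

View pics/c.png

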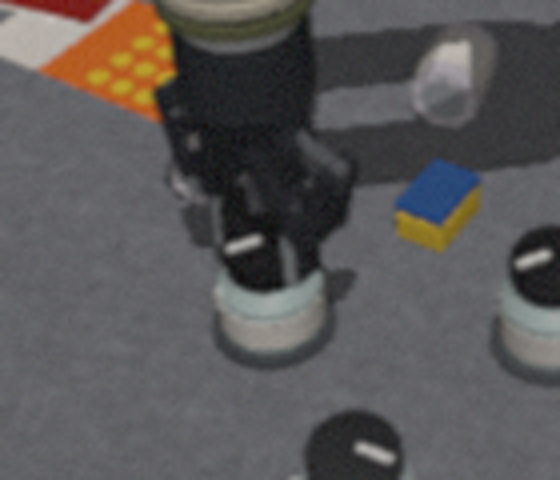

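Emit:
{"method": "arm_command", "body": {"increments": [[0, 0, 0, 0, 0.06, 0], [0, 0, 0, 0, 0.12, 0], [0, 0, 0, 0, 0.18, 0], [0, 0, 0, 0, 0.24, 0], [0, 0, 0, 0, 0.3, 0], [0, 0, 0, 0, 0.36, 0], [0, 0, 0, 0, 0.42, 0], [0, 0, 0, 0, 0.48, 0], [0, 0, 0, 0, 0.48, 0], [0, 0, 0, 0, 0.48, 0]]}}

```text
time: 10.95
tool_pos: [605.7, 229.8, 123.7]
tcp_rot: [-90.0, 0.0, -138.6]
ft_force: [-2.6, 4.3, -2.9]
finger_gap: 46.7
```

Run:
```python
from h import *
show()
im={c:r.snapshot(c) for c in("side","top")}
cv2.imwrite("pics/d.png",cv2.resize(im["side"][210:330,160:300,::-1],None,fx=4,fy=4,interpolation=cv2.INTER_CUBIC))
```

```text
{'time': 10.95, 'joint_pos': [16.23, 22.99, 86.41, 0.03, 70.58, 64.83], 'tool_pos': [605.68, 229.75, 123.72], 'tcp_rot': [-90.02, 0.03, -138.61], 'ft_force': [-2.61, 4.28, -2.89], 'wrist_torque': [0.62, 0.32, 0.49], 'finger_gap': 46.69}
```

View pics/d.png

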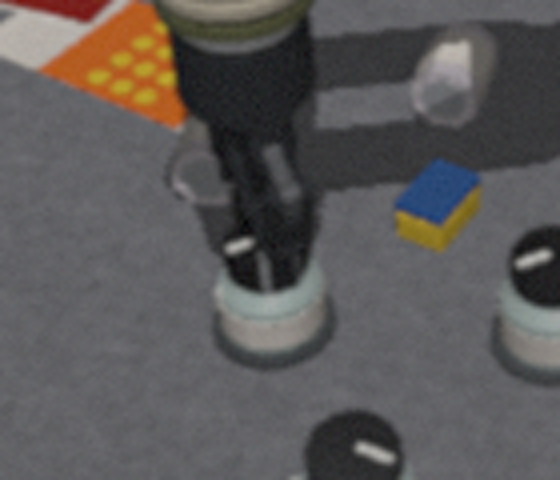

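Emit:
{"method": "arm_command", "body": {"increments": [[0, 0, 0, 0, 0, 0], [0, 0, 0, 0, 0, 0], [0, 0, 0, 0, 0, 0], [0, 0, 0, 0, 0, 0], [0, -0.01, 0, 0, 0, 0], [0, -0.03, 0, 0, -0.1, 0], [0, -0.05, 0, 0, -0.28, 0], [0, -0.07, 0, 0, -0.46, 0], [0, -0.08, 0, 0, -0.64, 0], [0, -0.08, 0, 0, -0.82, 0]], "jaw": -1}}

```text
time: 12.3
tool_pos: [606.6, 229.7, 206.5]
tcp_rot: [-89.8, 0.1, -91.4]
ft_force: [-0.2, 0.3, 0.9]
finger_gap: 85.6
```

Run:
```python
from h import *
im={c:r.snapshot(c) for c in("side","top")}
cv2.imwrite("pics/e.png",cv2.resize(im["side"][210:360,160:330,::-1],None,fx=4,fy=4,interpolation=cv2.INTER_CUBIC))
plan(504,358,200,dyaw=104)
```

```text
pos [606.1 229.5 205.1] rot [-8.992e+01  3.000e-02 -9.164e+01] gap 85.0 t 12.4 F [ 0.6  0.  -0.1] T [-0.05  0.01 -0.03]
q [16.2 18.3 83.3 -0.  78.4 17.8] shift [-0.1255  0.005  -0.1057] rot [-1.5000e-03 -1.8151e+00  1.0000e-03] dist 164 dyaw 104 q6 at end ~ -67.0
```

View pics/e.png

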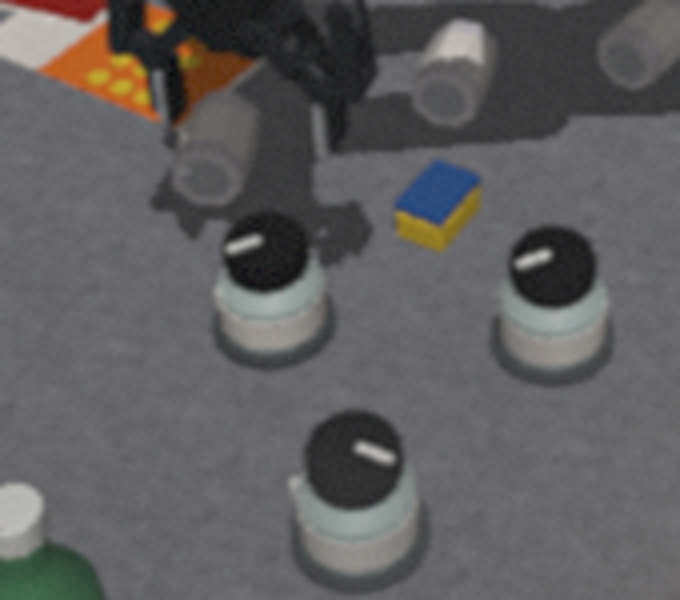

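Emit:
{"method": "arm_command", "body": {"increments": [[-0.014, 0, -0.012, 0, -0.182, 0], [-0.028, 0, -0.024, 0, -0.364, 0], [-0.042, 0.005, -0.036, 0, -0.546, 0], [-0.056, 0.005, -0.048, 0, -0.728, 0], [-0.07, 0.005, -0.06, 0, -0.91, 0], [-0.084, 0.005, -0.072, 0, -1.09, 0], [-0.098, 0.005, -0.084, 0, -1.27, 0], [-0.112, 0.005, -0.096, 0, -1.455, 0], [-0.1255, 0.005, -0.1057, 0, -1.637, 0], [-0.1255, 0.005, -0.1057, 0, -1.815, 0]]}}

```text
time: 13.65
tool_pos: [503.1, 359.1, 199.1]
tcp_rot: [-90.0, 0.0, 12.4]
ft_force: [-0.3, -0.8, -0.3]
finger_gap: 85.3
```

Run:
```python
from h import *
plan(504,358,124)
```

```text
pos [503.1 359.1 199.1] rot [-8.998e+01  1.000e-02  1.235e+01] gap 85.3 t 13.7 F [-0.3 -0.8 -0.3] T [-0.    0.02  0.01]
q [ 30.8  14.2  88.8   0.   77.  -71.6] shift [ 0.0006  0.0751 -0.0013] rot [-0.0003 -0.     -0.0001] dist 75 dyaw 0 q6 at end ~ -67.0
```

Emit:
{"method": "arm_command", "body": {"increments": [[0, 0.02, -0.001, 0, 0, 0], [0, 0.04, -0.001, 0, 0, 0], [0, 0.055, -0.001, 0, 0, 0], [0, 0.065, -0.001, 0, 0, 0], [0, 0.07, -0.001, 0, 0, 0], [0, 0.075, -0.001, 0, 0, 0], [0, 0.075, -0.001, 0, 0, 0], [0, 0.075, -0.001, 0, 0, 0], [0, 0.075, -0.001, 0, 0, 0], [0, 0.075, -0.001, 0, 0, 0]]}}

```text
time: 14.9
tool_pos: [504.2, 357.2, 124.2]
tcp_rot: [-90.0, -0.0, 12.2]
ft_force: [-0.0, 0.8, -0.2]
finger_gap: 85.5
```

Emit:
{"method": "arm_command", "body": {"increments": [[0, 0, 0, 0, 0, 0], [0, 0, 0, 0, 0, 0], [0, 0, 0, 0, 0, 0], [0, 0, 0, 0, 0, 0], [0, 0, 0, 0, 0, 0], [0, 0, 0, 0, 0, 0], [0, 0, 0, 0, 0, 0], [0, 0, 0, 0, 0, 0], [0, 0, 0, 0, 0, 0], [0, 0, 0, 0, 0, 0]], "jaw": 1}}

```text
time: 16.15
tool_pos: [503.9, 359.0, 124.9]
tcp_rot: [-89.8, -0.1, 12.2]
ft_force: [-3.1, 7.9, 3.0]
finger_gap: 46.4
```

Emit:
{"method": "arm_command", "body": {"increments": [[0, 0, 0.001, 0, 0.175, 0], [0, 0, 0.0015, 0, 0.35, 0], [0, 0, 0.0015, 0, 0.525, 0], [0, 0, 0.0015, 0, 0.7, 0], [0, 0, 0.0015, 0, 0.875, 0], [0, 0, 0.0015, 0, 1.05, 0], [0, 0, 0.0015, 0, 1.225, 0], [0, 0, 0.0015, 0, 1.4, 0], [0, 0, 0.0015, 0, 1.575, 0], [0, 0, 0.0015, 0, 1.75, 0]]}}

```text
time: 17.4
tool_pos: [504.0, 359.4, 124.9]
tcp_rot: [-89.9, 0.1, -88.4]
ft_force: [-2.4, 2.4, 5.6]
finger_gap: 46.6
```

Emit:
{"method": "arm_command", "body": {"increments": [[0, 0, 0, 0, 0.15, 0], [0, 0, 0, 0, 0.3, 0], [0, 0, 0, 0, 0.45, 0], [0, 0, 0, 0, 0.6, 0], [0, 0, 0, 0, 0.7, 0], [0, 0, 0, 0, 0.8, 0], [0, 0, 0, 0, 0.9, 0], [0, 0, 0, 0, 1.0, 0], [0, 0, 0, 0, 1.1, 0], [0, 0, 0, 0, 1.1, 0]]}}

```text
time: 18.65
tool_pos: [503.0, 358.8, 124.4]
tcp_rot: [-90.0, -0.1, -151.1]
ft_force: [-6.5, -1.1, 7.1]
finger_gap: 47.0
```

Run:
```python
from h import *
show()
im={c:r.snapshot(c) for c in("side","top")}
cv2.imwrite("pics/f.png",cv2.resize(im["side"][210:360,160:330,::-1],None,fx=4,fy=4,interpolation=cv2.INTER_CUBIC))
```

```text
{'time': 18.65, 'joint_pos': [30.73, 18.82, 91.6, 0.04, 69.66, 91.82], 'tool_pos': [503.02, 358.84, 124.41], 'tcp_rot': [-90.03, -0.09, -151.1], 'ft_force': [-6.49, -1.07, 7.08], 'wrist_torque': [-0.17, 1.09, 0.41], 'finger_gap': 47.02}
```

View pics/f.png

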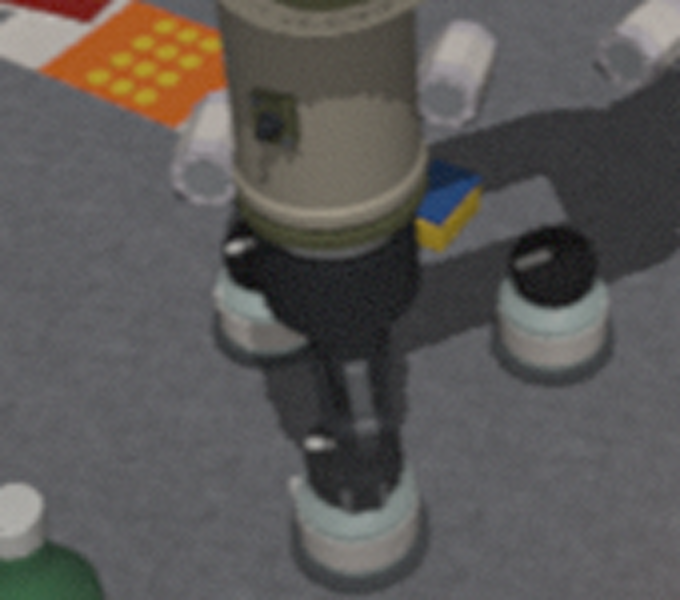

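Torque 0.41 N m and the pointer at upper left (318,441). I'll turn 0.45 rad more to confirm the stop.

Emit:
{"method": "arm_command", "body": {"increments": [[0, 0, 0, 0, 0.08, 0], [0, 0, 0, 0, 0.16, 0], [0, 0, 0, 0, 0.24, 0], [0, 0, 0, 0, 0.32, 0], [0, 0, 0, 0, 0.4, 0], [0, 0, 0, 0, 0.45, 0], [0, 0, 0, 0, 0.45, 0], [0, 0, 0, 0, 0.45, 0], [0, 0, 0, 0, 0.45, 0], [0, 0, 0, 0, 0.45, 0]]}}

```text
time: 20.0
tool_pos: [504.0, 359.3, 124.2]
tcp_rot: [-90.1, 0.0, -176.8]
ft_force: [1.8, 4.6, -0.8]
finger_gap: 46.6
```

Run:
```python
from h import *
show()
```

```text
{'time': 20.0, 'joint_pos': [30.72, 18.87, 91.57, 0.05, 69.49, 117.48], 'tool_pos': [504.0, 359.25, 124.21], 'tcp_rot': [-90.07, 0.05, -176.78], 'ft_force': [1.85, 4.55, -0.78], 'wrist_torque': [0.92, -0.14, 0.56], 'finger_gap': 46.57}
```

Emit:
{"method": "arm_command", "body": {"increments": [[0, 0, 0, 0, 0, 0], [0, 0, 0, 0, 0, 0], [0, 0, 0, 0, 0, 0], [0, 0, 0, 0, 0, 0], [0, -0.01, 0, 0, 0, 0], [0, -0.03, 0, 0, -0.1, 0], [0, -0.05, 0, 0, -0.28, 0], [0, -0.07, 0, 0, -0.46, 0], [0, -0.08, 0, 0, -0.64, 0], [0, -0.08, 0, 0, -0.82, 0]], "jaw": -1}}

```text
time: 21.25
tool_pos: [504.6, 359.1, 206.4]
tcp_rot: [-89.9, 0.2, -129.5]
ft_force: [0.5, -0.9, 0.0]
finger_gap: 85.2
```

Run:
```python
from h import *
im={c:r.snapshot(c) for c in("side","top")}
cv2.imwrite("pics/g.png",cv2.resize(im["side"][210:360,160:330,::-1],None,fx=4,fy=4,interpolation=cv2.INTER_CUBIC))
plan(442,196,200,dyaw=104)
```

```text
pos [504.1 358.7 205.1] rot [-8.9970e+01  8.0000e-02 -1.2974e+02] gap 85.1 t 21.4 F [ 0.5 -0.1 -1.2] T [-0.01  0.01 -0.01]
q [30.7 13.9 88.5 -0.  77.5 70.4] shift [0.1649 0.0049 0.0563] rot [-1.5000e-03 -1.8151e+00 -5.0000e-04] dist 174 dyaw 104 q6 at end ~ -40.3
```

View pics/g.png

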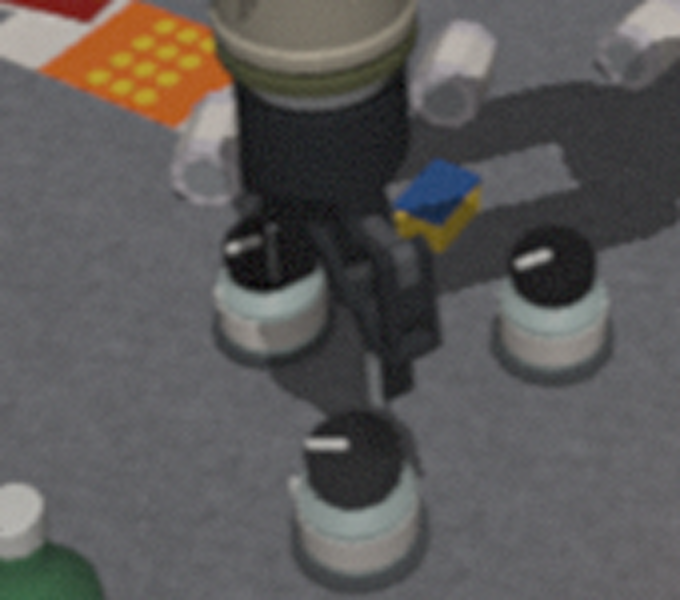

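Emit:
{"method": "arm_command", "body": {"increments": [[0.0165, 0, 0.006, 0, -0.182, 0], [0.033, 0, 0.012, 0, -0.364, 0], [0.05, 0.005, 0.017, 0, -0.546, 0], [0.066, 0.005, 0.023, 0, -0.728, 0], [0.083, 0.005, 0.028, 0, -0.91, 0], [0.1, 0.005, 0.034, 0, -1.09, 0], [0.116, 0.005, 0.04, 0, -1.27, 0], [0.132, 0.005, 0.045, 0, -1.455, 0], [0.149, 0.005, 0.051, 0, -1.637, 0], [0.165, 0.005, 0.0563, 0, -1.815, 0]]}}

```text
time: 22.6
tool_pos: [441.0, 195.3, 199.2]
tcp_rot: [-90.0, -0.0, -25.8]
ft_force: [-0.2, 0.1, 0.2]
finger_gap: 85.4
```

Run:
```python
from h import *
plan(442,196.5,124)
```

```text
pos [441.  195.3 199.2] rot [-8.999e+01 -1.000e-02 -2.584e+01] gap 85.4 t 22.6 F [-0.2  0.1  0.2] T [-0.   -0.04 -0.02]
q [ 17.8  -6.6 110.6  -0.   76.  -46.4] shift [0.0004 0.0752 0.0015] rot [-0.0001  0.      0.0002] dist 75 dyaw 0 q6 at end ~ -40.2
```

Emit:
{"method": "arm_command", "body": {"increments": [[0, 0.02, 0.001, 0, 0, 0], [0, 0.04, 0.001, 0, 0, 0], [0, 0.055, 0.001, 0, 0, 0], [0, 0.065, 0.001, 0, 0, 0], [0, 0.07, 0.001, 0, 0, 0], [0, 0.075, 0.001, 0, 0, 0], [0, 0.075, 0.001, 0, 0, 0], [0, 0.075, 0.001, 0, 0, 0], [0, 0.075, 0.001, 0, 0, 0], [0, 0.075, 0.001, 0, 0, 0]]}}

```text
time: 23.85
tool_pos: [441.8, 196.8, 124.1]
tcp_rot: [-90.0, -0.0, -25.9]
ft_force: [-0.1, 0.6, 0.5]
finger_gap: 85.6
```

Emit:
{"method": "arm_command", "body": {"increments": [[0, 0, 0, 0, 0, 0], [0, 0, 0, 0, 0, 0], [0, 0, 0, 0, 0, 0], [0, 0, 0, 0, 0, 0], [0, 0, 0, 0, 0, 0], [0, 0, 0, 0, 0, 0], [0, 0, 0, 0, 0, 0], [0, 0, 0, 0, 0, 0], [0, 0, 0, 0, 0, 0], [0, 0, 0, 0, 0, 0]], "jaw": 1}}

```text
time: 25.1
tool_pos: [442.1, 197.5, 124.4]
tcp_rot: [-89.9, -0.0, -25.9]
ft_force: [-1.1, 5.8, 1.8]
finger_gap: 46.8
```

Emit:
{"method": "arm_command", "body": {"increments": [[0, 0, 0, 0, 0.1, 0], [0, 0, 0, 0, 0.2, 0], [0, 0, 0, 0, 0.3, 0], [0, 0, 0, 0, 0.4, 0], [0, 0, 0, 0, 0.5, 0], [0, 0, 0, 0, 0.6, 0], [0, 0, 0, 0, 0.7, 0], [0, 0, 0, 0, 0.8, 0], [0, 0, 0, 0, 0.8, 0], [0, 0, 0, 0, 0.8, 0]]}}

```text
time: 26.35
tool_pos: [442.4, 197.7, 124.5]
tcp_rot: [-89.8, 0.1, -71.7]
ft_force: [1.9, 8.8, -0.4]
finger_gap: 46.5
```

Run:
```python
from h import *
show()
im={c:r.snapshot(c) for c in("side","top")}
cv2.imwrite("pics/i.png",cv2.resize(im["side"][210:360,160:330,::-1],None,fx=4,fy=4,interpolation=cv2.INTER_CUBIC))
```

```text
{'time': 26.35, 'joint_pos': [17.97, -0.87, 113.59, 0.08, 67.13, -0.34], 'tool_pos': [442.43, 197.75, 124.46], 'tcp_rot': [-89.85, 0.07, -71.72], 'ft_force': [1.87, 8.81, -0.38], 'wrist_torque': [1.27, -0.49, -0.12], 'finger_gap': 46.5}
```

View pics/i.png

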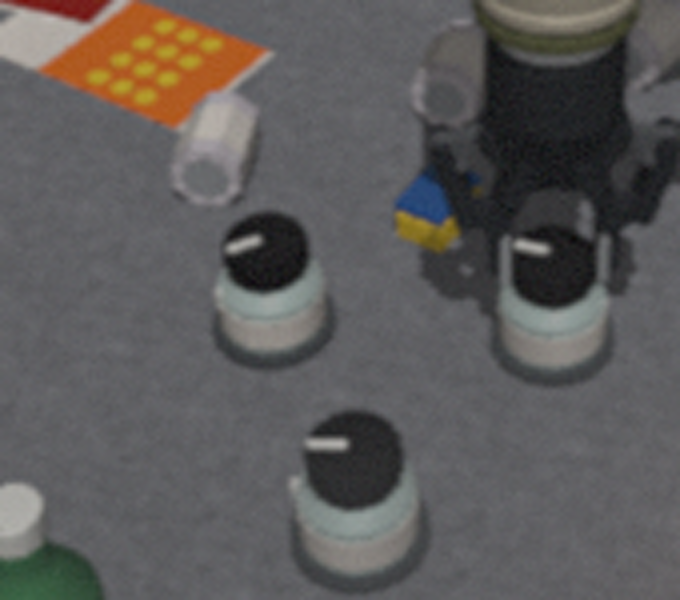

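Emit:
{"method": "arm_command", "body": {"increments": [[0, 0, 0, 0, 0.12, 0], [0, 0, 0, 0, 0.24, 0], [0, 0, 0, 0, 0.36, 0], [0, 0, 0, 0, 0.48, 0], [0, 0, 0, 0, 0.6, 0], [0, 0, 0, 0, 0.72, 0], [0, 0, 0, 0, 0.84, 0], [0, 0, 0, 0, 0.96, 0], [0, 0, 0, 0, 1.08, 0], [0, 0, 0, 0, 1.2, 0]]}}

```text
time: 27.7
tool_pos: [441.7, 196.4, 123.8]
tcp_rot: [-90.0, -0.0, -140.6]
ft_force: [5.4, 5.3, 4.9]
finger_gap: 46.5
```

Run:
```python
from h import *
show()
im={c:r.snapshot(c) for c in("side","top")}
cv2.imwrite("pics/j.png",cv2.resize(im["side"][210:360,160:330,::-1],None,fx=4,fy=4,interpolation=cv2.INTER_CUBIC))
```

```text
{'time': 27.7, 'joint_pos': [17.93, -0.86, 113.65, -0.06, 67.22, 68.6], 'tool_pos': [441.7, 196.39, 123.79], 'tcp_rot': [-89.95, -0.04, -140.64], 'ft_force': [5.36, 5.25, 4.93], 'wrist_torque': [0.69, -1.0, 0.68], 'finger_gap': 46.47}
```

View pics/j.png

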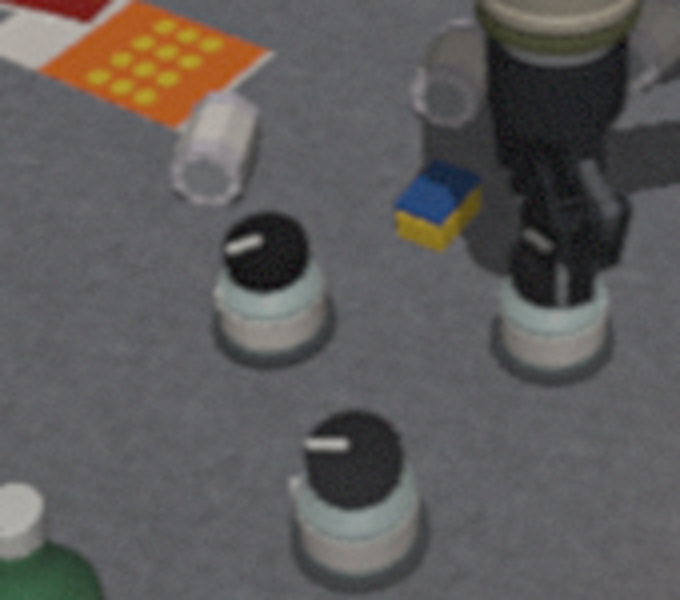

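Stop torque reads 0.68 N m. I'll turn once more to confirm, then release and check.

Emit:
{"method": "arm_command", "body": {"increments": [[0, 0, 0, 0, 0.08, 0], [0, 0, 0, 0, 0.16, 0], [0, 0, 0, 0, 0.24, 0], [0, 0, 0, 0, 0.32, 0], [0, 0, 0, 0, 0.4, 0], [0, 0, 0, 0, 0.45, 0], [0, 0, 0, 0, 0.45, 0], [0, 0, 0, 0, 0.45, 0], [0, 0, 0, 0, 0.45, 0], [0, 0, 0, 0, 0.45, 0]]}}

```text
time: 29.05
tool_pos: [441.1, 196.8, 123.7]
tcp_rot: [-90.0, -0.1, -166.1]
ft_force: [-5.1, 2.2, 4.8]
finger_gap: 46.6
```

Run:
```python
from h import *
show()
```

```text
{'time': 29.05, 'joint_pos': [17.95, -0.87, 113.67, 0.01, 67.27, 94.09], 'tool_pos': [441.14, 196.77, 123.69], 'tcp_rot': [-90.01, -0.08, -166.14], 'ft_force': [-5.09, 2.16, 4.76], 'wrist_torque': [0.26, 0.81, 0.75], 'finger_gap': 46.6}
```

Emit:
{"method": "arm_command", "body": {"increments": [[0, 0, 0, 0, 0, 0], [0, 0, 0, 0, 0, 0], [0, 0, 0, 0, 0, 0], [0, 0, 0, 0, 0, 0], [0, -0.01, 0, 0, 0, 0], [0, -0.03, 0, 0, -0.1, 0], [0, -0.05, 0, 0, -0.28, 0], [0, -0.07, 0, 0, -0.46, 0], [0, -0.09, 0, 0, -0.64, 0], [0, -0.11, 0, 0, -0.82, 0]], "jaw": -1}}

```text
time: 30.3
tool_pos: [441.8, 196.8, 235.4]
tcp_rot: [-90.0, 0.0, -118.9]
ft_force: [0.4, 1.2, 0.2]
finger_gap: 85.5
```

Run:
```python
from h import *
im={c:r.snapshot(c) for c in("side","top")}
cv2.imwrite("pics/k.png",cv2.resize(im["side"][210:360,160:330,::-1],None,fx=4,fy=4,interpolation=cv2.INTER_CUBIC))
cv2.imwrite("pics/kt.png",cv2.resize(im["top"][120:320,100:420,::-1],None,fx=2.5,fy=2.5,interpolation=cv2.INTER_CUBIC))
show()
```

```text
{'time': 30.4, 'joint_pos': [17.93, -8.48, 108.16, 0.0, 80.02, 47.07], 'tool_pos': [443.11, 197.22, 237.19], 'tcp_rot': [-89.79, 0.22, -119.14], 'ft_force': [-0.18, -0.24, 0.53], 'wrist_torque': [0.03, 0.01, 0.01], 'finger_gap': 85.59}
```

View pics/k.png

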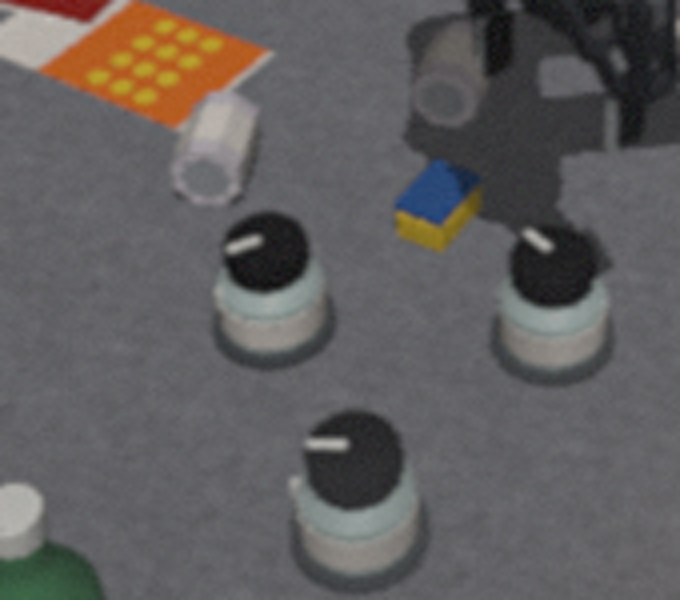

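View pics/kt.png

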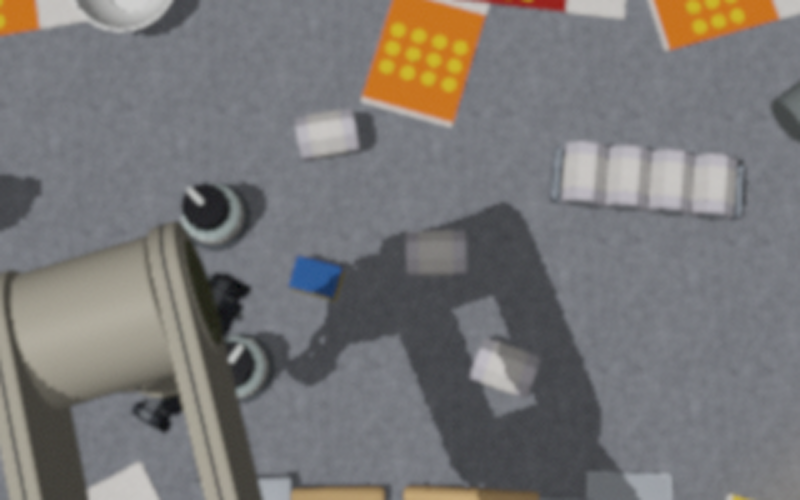

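Run:
```python
from h import *
d=np.load("im0.npz");im={c:d[c] for c in("side","top")}
import pickle;M=pickle.load(open("M.pkl","rb"))
ov={c:im[c].copy() for c in im}
def trayrow(p): # tins + tray 204x56x~6
    o=row(p)
    for u in(-28,28):
        for v in(-102,102): o.append((p[0]+u*np.cos(p[2])-v*np.sin(p[2]),p[1]+u*np.sin(p[2])+v*np.cos(p[2]),0))
    return o
ms={}
for c in im:
    v=im[c].min(2);hsv=cv2.cvtColor(im[c],cv2.COLOR_RGB2HSV)
    q=proj(c,(640,-236,28));x,y=map(int,q);b=np.zeros(v.shape,bool);b[y-30:y+30,x-45:x+46]=1
    ms[c]=hull(comp((v>{"top":150,"side":125}[c])&(hsv[:,:,1]<45)&b,q,7))
    cs,_=cv2.findContours(ms[c].astype(np.uint8),cv2.RETR_EXTERNAL,cv2.CHAIN_APPROX_NONE);cv2.drawContours(ov[c],cs,-1,(0,255,0),1)
for y0 in(0,.2,-.2):
    v=fit(row,(640,-236,y0),ms);print(np.round(v[0],3),v[1])
print([ (c,np.round(fit(row,v[0],{c:ms[c]})[0],3)) for c in ms])
tm={c:hull(M[c,"tray"][0][1]) for c in im}
v2=fit(trayrow,v[0],tm);print("trace",np.round(v2[0],3),v2[1],[ (c,np.round(fit(trayrow,v[0],{c:tm[c]})[0],3)) for c in ms])
for c in ms:
  for k in(-69,-23,23,69):
    P=tin((v[0][0]-k*np.sin(v[0][2]),v[0][1]+k*np.cos(v[0][2]),v[0][2]),28)
    h=cv2.convexHull(np.array([proj(c,p) for p in P]).round().astype(np.int32).reshape(-1,1,2));cv2.polylines(ov[c],[h],True,(255,0,0),1)
a=cv2.resize(ov["top"][165:220,305:410,::-1],None,fx=6,fy=6);b=cv2.resize(ov["side"][155:210,240:300,::-1],None,fx=5,fy=5)
cv2.imwrite("pics/row_t.png",a);cv2.imwrite("pics/row_s.png",b)
```

```text
[ 6.50832e+02 -2.35218e+02 -3.80000e-02] {'side': 0.805, 'top': 0.86}
[ 6.5090e+02 -2.3331e+02 -4.1000e-02] {'side': 0.795, 'top': 0.867}
[ 6.50754e+02 -2.35092e+02 -4.60000e-02] {'side': 0.804, 'top': 0.862}
[('side', array([ 6.54138e+02, -2.43307e+02, -2.90000e-02])), ('top', array([ 6.50797e+02, -2.28759e+02, -4.60000e-02]))]
trace [ 6.45383e+02 -2.36104e+02 -7.20000e-02] {'side': 0.951, 'top': 0.938} [('side', array([ 6.46699e+02, -2.36044e+02, -5.50000e-02])), ('top', array([ 6.44345e+02, -2.37153e+02, -8.80000e-02]))]
```

View pics/row_t.png

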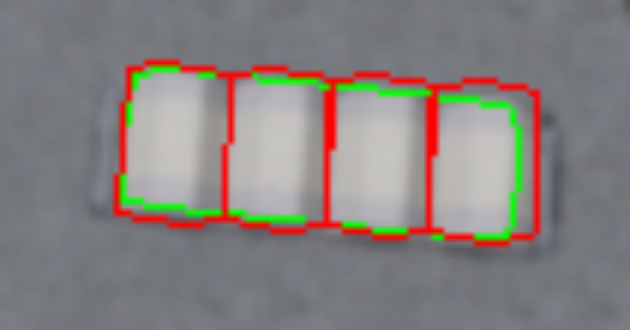

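View pics/row_s.png

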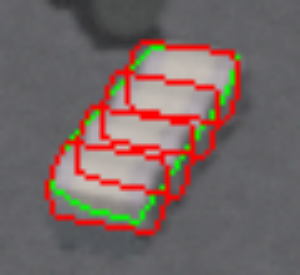

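Run:
```python
from h import *
d=np.load("im0.npz");im={c:d[c] for c in("side","top")}
p=(645.4,-236.1,-.07);f=8
for c,(y0,y1,x0,x1) in {"top":(165,220,312,408),"side":(158,205,240,300)}.items():
  b=cv2.resize(im[c][y0:y1,x0:x1],None,fx=f,fy=f,interpolation=cv2.INTER_CUBIC)
  for k in(-69,-23,23,69):
    def P(u,v,z): return (np.array(proj(c,(p[0]+u*np.cos(p[2])-(v+k)*np.sin(p[2]),p[1]+u*np.sin(p[2])+(v+k)*np.cos(p[2]),z)))-[x0,y0]+.5)*f
    for z,w in((50,9.1),(28+9.1,22)):
      q=np.array([P(-31,-w,z),P(31,-w,z),P(31,w,z),P(-31,w,z)]).round().astype(np.int32)
      cv2.polylines(b,[q.reshape(-1,1,2)],True,(255,0,0) if z==50 else (0,120,255),1)
  cv2.imwrite(f"pics/r2_{c}.png",b[:,:,::-1])
```

```text
(no output)
```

View pics/r2_top.png

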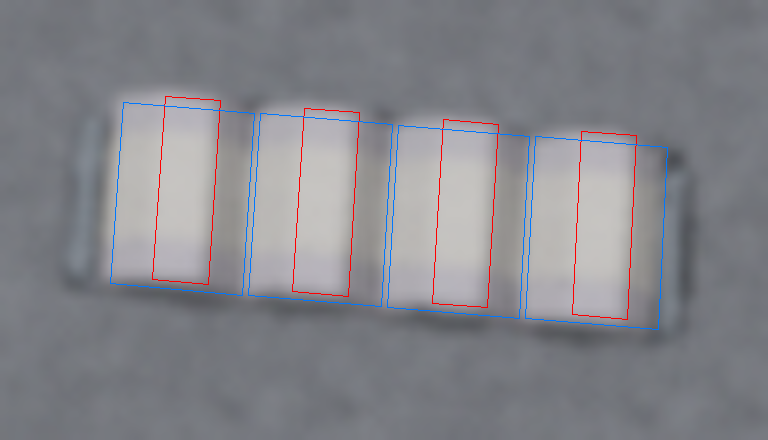

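View pics/r2_side.png

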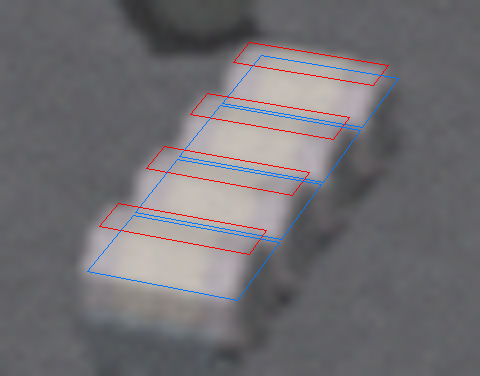

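Run:
```python
from h import *
plan(566.5,-7.8,150,yaw=-178)
```

```text
pos [443.1 197.2 237.2] rot [ -89.79    0.22 -119.14] gap 85.6 t 30.4 F [-0.2 -0.2  0.5] T [0.03 0.01 0.01]
q [ 17.9  -8.5 108.2   0.   80.   47.1] shift [0.1193 0.0875 0.2073] rot [-0.0013  1.0274 -0.0054] dist 255 dyaw -58.9 q6 at end ~ 87.2
```

Emit:
{"method": "arm_command", "body": {"increments": [[0.013, 0, 0.023, 0, 0.12, 0], [0.027, 0, 0.046, 0, 0.24, 0], [0.04, 0, 0.07, 0, 0.36, 0], [0.053, 0, 0.092, 0, 0.48, 0], [0.066, 0.02, 0.115, 0, 0.6, 0], [0.08, 0.04, 0.138, 0, 0.72, 0], [0.093, 0.06, 0.16, 0, 0.84, 0], [0.106, 0.08, 0.184, 0, 0.96, 0], [0.119, 0.0875, 0.207, 0, 1.027, 0], [0.119, 0.0875, 0.207, 0, 1.027, 0]]}}

```text
time: 31.65
tool_pos: [563.7, -9.6, 144.8]
tcp_rot: [-90.0, -0.1, -178.5]
ft_force: [-1.3, -0.1, -0.8]
finger_gap: 85.3
```

Run:
```python
from h import *
plan(566.5,-7.8,78,yaw=-178)
im={c:r.snapshot(c) for c in("side","top")}
cv2.imwrite("pics/l.png",cv2.resize(im["side"][150:290,200:360,::-1],None,fx=4,fy=4,interpolation=cv2.INTER_CUBIC))
```

```text
pos [563.7  -9.6 144.8] rot [-9.0000e+01 -1.2000e-01 -1.7849e+02] gap 85.3 t 31.6 F [-1.3 -0.1 -0.8] T [-0.02  0.03  0.04]
q [ -6.2   9.7 100.1  -0.   70.4  82.3] shift [-0.003   0.0668 -0.0017] rot [ 0.     -0.0085  0.0021] dist 67 dyaw 0.5 q6 at end ~ 87.2
```

View pics/l.png

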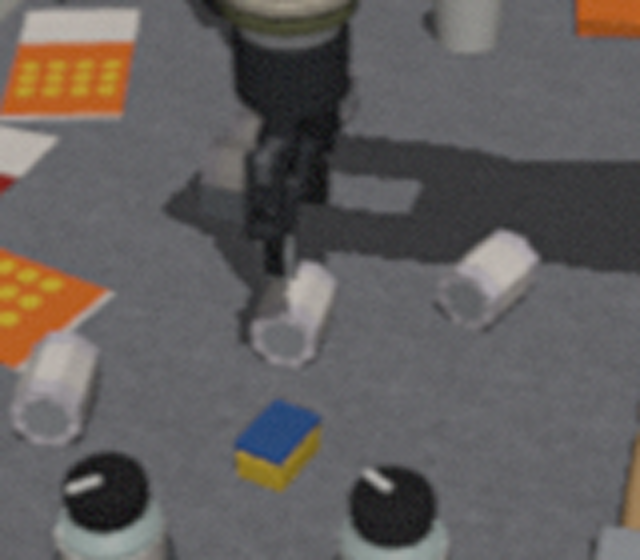

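Emit:
{"method": "arm_command", "body": {"increments": [[-0.003, 0.01, -0.0017, 0, -0.008, 0], [-0.003, 0.025, -0.0017, 0, -0.008, 0], [-0.003, 0.04, -0.0017, 0, -0.008, 0], [-0.003, 0.05, -0.0017, 0, -0.008, 0], [-0.003, 0.06, -0.0017, 0, -0.008, 0], [-0.003, 0.065, -0.0017, 0, -0.008, 0], [-0.003, 0.065, -0.0017, 0, -0.008, 0], [-0.003, 0.065, -0.0017, 0, -0.008, 0], [-0.003, 0.065, -0.0017, 0, -0.008, 0], [-0.003, 0.065, -0.0017, 0, -0.008, 0]]}}

```text
time: 33.0
tool_pos: [567.2, -6.5, 81.8]
tcp_rot: [-90.0, 0.0, -177.7]
ft_force: [0.2, 0.4, -0.5]
finger_gap: 85.3
```

Emit:
{"method": "arm_command", "body": {"increments": [[0, 0, 0, 0, 0, 0], [0, 0, 0, 0, 0, 0], [0, 0, 0, 0, 0, 0], [0, 0, 0, 0, 0, 0], [0, 0, 0, 0, 0, 0], [0, 0, 0, 0, 0, 0], [0, 0, 0, 0, 0, 0], [0, 0, 0, 0, 0, 0], [0, 0, 0, 0, 0, 0], [0, 0, 0, 0, 0, 0]], "jaw": 1, "force": 60}}

```text
time: 34.25
tool_pos: [567.4, -6.5, 81.9]
tcp_rot: [-90.0, 0.1, -177.7]
ft_force: [-0.7, 0.2, 6.2]
finger_gap: 61.1
```

Run:
```python
from h import *
show()
plan(645.8,-235.5,230,yaw=-94)
im={c:r.snapshot(c) for c in("side","top")}
cv2.imwrite("pics/m.png",cv2.resize(im["side"][150:290,200:360,::-1],None,fx=4,fy=4,interpolation=cv2.INTER_CUBIC))
```

```text
{'time': 34.25, 'joint_pos': [-5.84, 15.08, 101.22, -0.0, 63.64, 81.83], 'tool_pos': [567.42, -6.53, 81.89], 'tcp_rot': [-89.99, 0.06, -177.66], 'ft_force': [-0.68, 0.16, 6.18], 'wrist_torque': [-0.07, -0.04, -0.04], 'finger_gap': 61.15}
pos [567.4  -6.5  81.9] rot [-8.9990e+01  6.0000e-02 -1.7766e+02] gap 61.1 t 34.2 F [-0.7  0.2  6.2] T [-0.07 -0.04 -0.04]
q [ -5.8  15.1 101.2  -0.   63.6  81.8] shift [-0.0691 -0.148   0.232 ] rot [-8.0000e-04 -1.4602e+00 -7.0000e-04] dist 284 dyaw 83.7 q6 at end ~ -16.0
```

View pics/m.png

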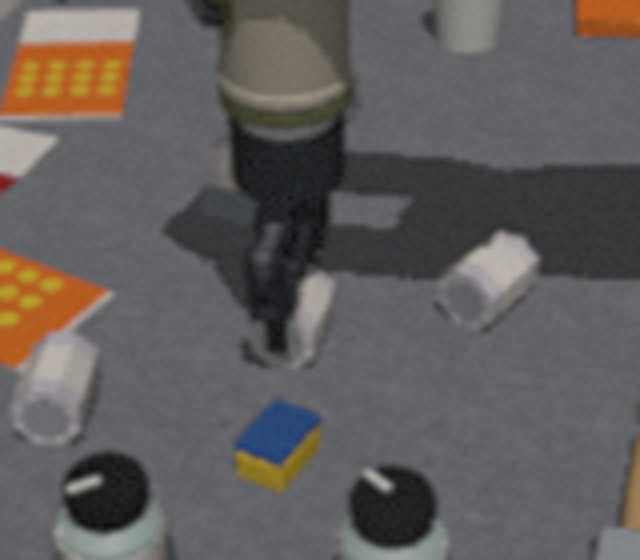

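Emit:
{"method": "arm_command", "body": {"increments": [[0, -0.005, 0, 0, 0, 0], [0, -0.015, 0, 0, 0, 0], [0, -0.03, 0, 0, 0, 0], [0, -0.05, 0, 0, 0, 0], [0, -0.07, 0, 0, 0, 0], [0, -0.09, 0, 0, 0, 0], [0, -0.105, 0, 0, 0, 0], [0, -0.115, 0, 0, 0, 0], [0, -0.12, 0, 0, 0, 0], [0, -0.12, 0, 0, 0, 0]]}}

```text
time: 35.6
tool_pos: [566.9, -6.5, 201.3]
tcp_rot: [-90.0, -0.0, -177.7]
ft_force: [-0.5, 1.5, -2.0]
finger_gap: 60.9
```

Run:
```python
from h import *
plan(642.6,-281.4,200,yaw=-94)
im={c:r.snapshot(c) for c in("side","top")}
cv2.imwrite("pics/n.png",cv2.resize(im["side"][110:290,200:360,::-1],None,fx=3.3,fy=3.3,interpolation=cv2.INTER_CUBIC))
```

```text
pos [566.9  -6.5 201.3] rot [-9.0000e+01 -1.0000e-02 -1.7766e+02] gap 60.9 t 35.6 F [-0.5  1.5 -2. ] T [-0.03 -0.01 -0.02]
q [-5.8  6.5 97.2 -0.  76.3 81.8] shift [-0.0644  0.0013  0.2778] rot [ 1.0000e-04 -1.4602e+00  1.0000e-04] dist 285 dyaw 83.7 q6 at end ~ -19.6
```

View pics/n.png

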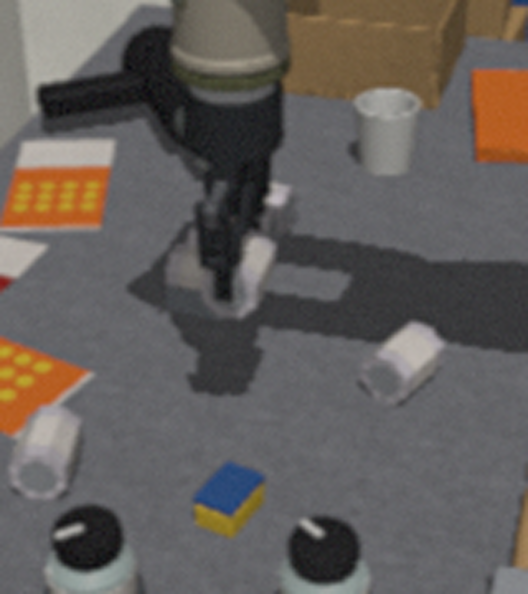

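The tin is held level. Carry it to above gap −46.

Emit:
{"method": "arm_command", "body": {"increments": [[-0.003, 0, 0.013, 0, -0.1, 0], [-0.01, 0, 0.04, 0, -0.26, 0], [-0.018, 0, 0.075, 0, -0.43, 0], [-0.027, 0, 0.115, 0, -0.61, 0], [-0.036, 0, 0.155, 0, -0.79, 0], [-0.045, 0, 0.195, 0, -0.97, 0], [-0.053, 0, 0.23, 0, -1.15, 0], [-0.059, 0, 0.255, 0, -1.3, 0], [-0.0644, 0, 0.27, 0, -1.42, 0], [-0.0644, 0.001, 0.2778, 0, -1.46, 0]]}}

```text
time: 36.95
tool_pos: [642.5, -282.4, 199.1]
tcp_rot: [-90.1, 0.0, -93.9]
ft_force: [-0.6, -0.5, -1.5]
finger_gap: 61.4
```

Run:
```python
from h import *
plan(642.6,-281.4,132,yaw=-94)
im={c:r.snapshot(c) for c in("side","top")}
cv2.imwrite("pics/o.png",cv2.resize(im["side"][110:230,220:330,::-1],None,fx=5,fy=5,interpolation=cv2.INTER_CUBIC))
```

```text
pos [ 642.5 -282.4  199.1] rot [-9.008e+01  3.000e-02 -9.392e+01] gap 61.4 t 37.0 F [-0.6 -0.5 -1.5] T [0.03 0.03 0.01]
q [-27.9  26.7  73.3  -0.   80.1 -24. ] shift [-0.0009  0.0671  0.0002] rot [ 0.0014  0.0014 -0.0005] dist 67 dyaw -0.1 q6 at end ~ -19.6
```

View pics/o.png

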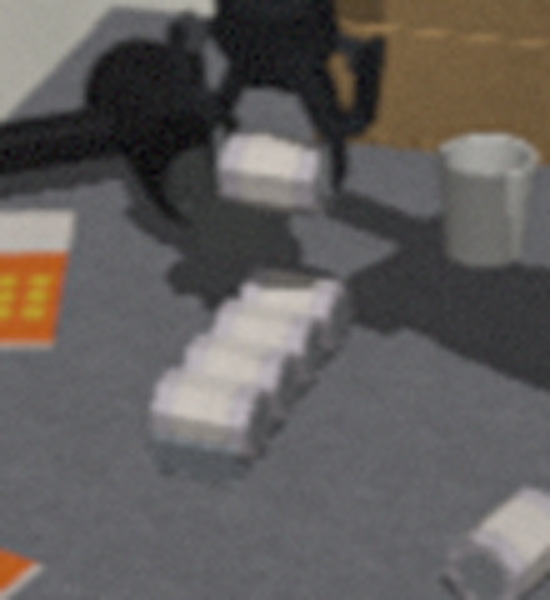

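Run:
```python
from h import *
p=(645.8,-235.5,-.07)
for k in(-69,-23,23,69):
    P=(p[0]-k*np.sin(p[2]),p[1]+k*np.cos(p[2]));print(k,np.round(P,1),np.round(proj("side",(*P,50)),1),np.round((proj("side",(*P,50))-[220,110]+.5)*5))
s=r.sense()["tool_pos"];print((proj("side",(s[0],s[1],s[2]-60+22))-[220,110]+.5)*5,(proj("side",(s[0],s[1],s[2]-60))-[220,110]+.5)*5)
im=r.snapshot("side");c=im[150:215,235:295];b=cv2.resize(c,None,fx=9,fy=9,interpolation=cv2.INTER_CUBIC)
for k in(-69,-23,23,69):
  def P(u,v,z): return (np.array(proj("side",(p[0]+u*np.cos(p[2])-(v+k)*np.sin(p[2]),p[1]+u*np.sin(p[2])+(v+k)*np.cos(p[2]),z)))-[235,150]+.5)*9
  q=np.array([P(-31,-9.1,50),P(31,-9.1,50),P(31,9.1,50),P(-31,9.1,50)]).round().astype(np.int32);cv2.polylines(b,[q.reshape(-1,1,2)],True,(255,0,0),1)
q=np.array([P(31,22,37.1),P(-31,22,37.1),P(-31,22,19),P(31,22,19)]).round().astype(np.int32);cv2.polylines(b,[q.reshape(-1,1,2)],True,(0,0,255),1)
cv2.imwrite("pics/p.png",b[:,:,::-1])
```

```text
-69 [ 641.  -304.3] [278.1 165.5] [293. 280.]
-23 [ 644.2 -258.4] [273. 172.] [268. 312.]
23 [ 647.4 -212.6] [267.7 178.9] [241. 347.]
69 [ 650.6 -166.7] [262.1 186.1] [213. 383.]
[277.48545343 140.71810552] [278.30110266 172.54310682]
```

View pics/p.png

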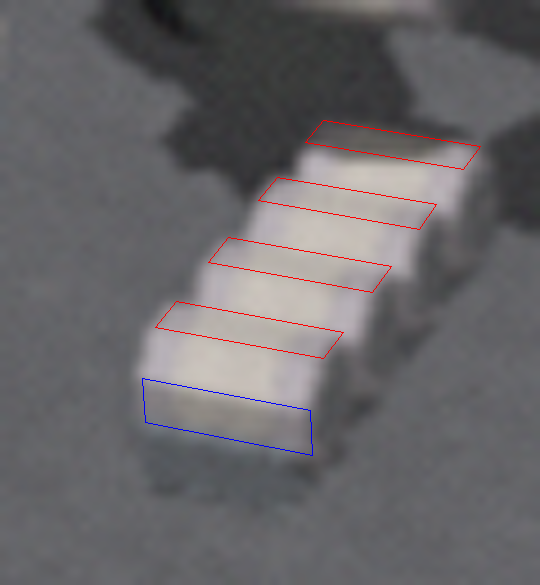

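Emit:
{"method": "arm_command", "body": {"increments": [[-0.0009, 0.015, 0, 0, 0, 0], [-0.0009, 0.03, 0, 0, 0, 0], [-0.0009, 0.045, 0, 0, 0, 0], [-0.0009, 0.055, 0, 0, 0, 0], [-0.0009, 0.062, 0, 0, 0, 0], [-0.0009, 0.066, 0, 0, 0, 0], [-0.0009, 0.068, 0, 0, 0, 0], [-0.0009, 0.07, 0, 0, 0, 0], [-0.0009, 0.07, 0, 0, 0, 0], [-0.0009, 0.07, 0, 0, 0, 0]]}}

```text
time: 38.35
tool_pos: [642.9, -280.6, 130.7]
tcp_rot: [-90.0, -0.0, -94.0]
ft_force: [0.6, -0.1, -1.5]
finger_gap: 60.9
```

Run:
```python
from h import *
show()
im=r.snapshot("side");c=im[130:215,235:325];cv2.imwrite("pics/q.png",cv2.resize(c,None,fx=7,fy=7,interpolation=cv2.INTER_CUBIC)[:,:,::-1])
```

```text
{'time': 38.35, 'joint_pos': [-27.77, 30.17, 76.11, 0.0, 73.69, -23.75], 'tool_pos': [642.88, -280.59, 130.7], 'tcp_rot': [-89.97, -0.01, -94.01], 'ft_force': [0.57, -0.07, -1.49], 'wrist_torque': [0.02, -0.02, -0.0], 'finger_gap': 60.86}
```

View pics/q.png

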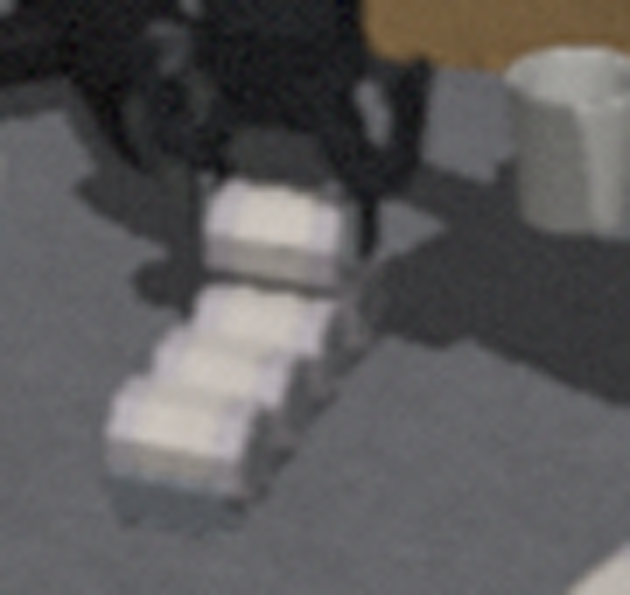

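Emit:
{"method": "arm_command", "body": {"increments": [[0, 0.001, 0, 0, 0, 0], [0, 0.002, 0, 0, 0, 0], [0, 0.0025, 0, 0, 0, 0], [0, 0.003, 0, 0, 0, 0], [0, 0.0035, 0, 0, 0, 0], [0, 0.004, 0, 0, 0, 0], [0, 0.004, 0, 0, 0, 0], [0, 0.004, 0, 0, 0, 0], [0, 0.004, 0, 0, 0, 0], [0, 0.004, 0, 0, 0, 0]]}}

```text
time: 39.65
tool_pos: [642.9, -280.7, 127.5]
tcp_rot: [-90.0, -0.0, -94.0]
ft_force: [-3.7, 0.7, 6.1]
finger_gap: 61.2
```

Emit:
{"method": "arm_command", "body": {"increments": [[0, 0, 0, 0, 0, 0], [0, 0, 0, 0, 0, 0], [0, 0, 0, 0, 0, 0], [0, 0, 0, 0, 0, 0], [0, 0, 0, 0, 0, 0], [0, -0.02, 0, 0, 0, 0], [0, -0.04, 0, 0, 0, 0], [0, -0.06, 0, 0, 0, 0], [0, -0.08, 0, 0, 0, 0], [0, -0.1, 0, 0, 0, 0]], "jaw": -1}}

```text
time: 40.9
tool_pos: [642.9, -280.6, 228.3]
tcp_rot: [-90.0, -0.0, -94.0]
ft_force: [-0.2, -0.5, 0.2]
finger_gap: 85.2
```

Run:
```python
from h import *
show()
im=survey([(694,112),(444.5,-81)],caps=False,tag="t1")
c=im["side"][130:215,235:325];cv2.imwrite("pics/r.png",cv2.resize(c,None,fx=7,fy=7,interpolation=cv2.INTER_CUBIC)[:,:,::-1])
p=(645.8,-235.5,-.07)
L=[(d["conf"],np.array(d["mask"]),d["position"]) for d in r.trace("side","tin0")]
for cf,m,po in L: print(round(cf,2),m.sum(),np.round(po,1))
for g in((694,112,1.76),(444.5,-81,1.29)):
    for cf,m,po in L:
        if np.hypot(*(po-proj("side",(*g[:2],22))))<12: v=fit(tin,g,{"side":m});print("tr",np.round(v[0],2),v[1])
plan(694,112,240,yaw=-169)
```

```text
{'time': 40.9, 'joint_pos': [-27.77, 25.37, 71.9, 0.0, 82.69, -23.76], 'tool_pos': [642.86, -280.59, 228.35], 'tcp_rot': [-89.95, -0.02, -94.01], 'ft_force': [-0.25, -0.49, 0.22], 'wrist_torque': [-0.03, 0.01, 0.04], 'finger_gap': 85.25}
tin 0 [694.25 112.66   1.78] yawdeg 101.9 {'side': 0.637, 'top': 0.837} [[694.48, 109.62, 1.81], [695.09, 113.79, 1.79]] [348, 359]
tin 1 [443.38 -80.55   1.29] yawdeg 73.8 {'side': 0.517, 'top': 0.845} [[444.37, -98.86, 1.37], [442.73, -79.95, 1.26]] [219, 367]
0.85 309 [275.7 167.3]
0.63 396 [321.7 218. ]
0.56 453 [212. 249.]
tr [694.26 110.08   1.79] {'side': 0.946}
tr [446.96 -81.15   1.21] {'side': 0.942}
pos [ 643.5 -280.9  228.6] rot [-8.982e+01 -8.000e-02 -9.401e+01] gap 85.6 t 41.0 F [-0.8 -0.3 -0.5] T [ 0.02 -0.01 -0.01]
q [-27.8  25.4  71.9  -0.   82.6 -23.8] shift [-0.3955 -0.0118  0.0229] rot [-3.6000e-03  1.3088e+00 -9.0000e-04] dist 396 dyaw -75.0 q6 at end ~ 88.2
```

View pics/r.png

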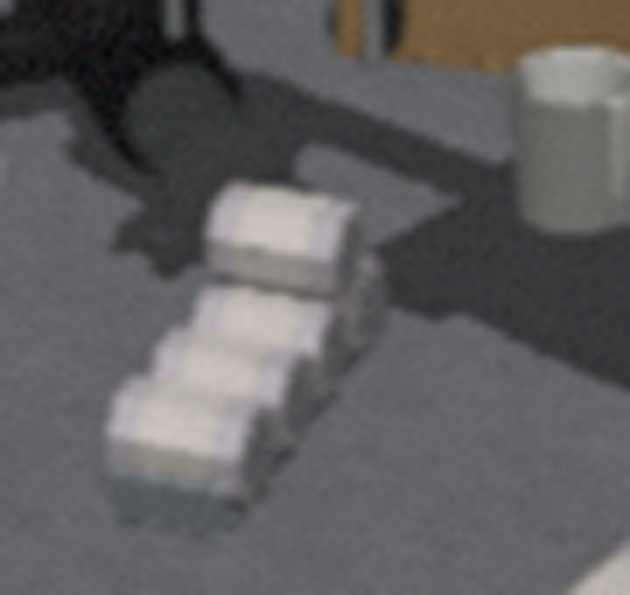

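View pics/t1_top.png

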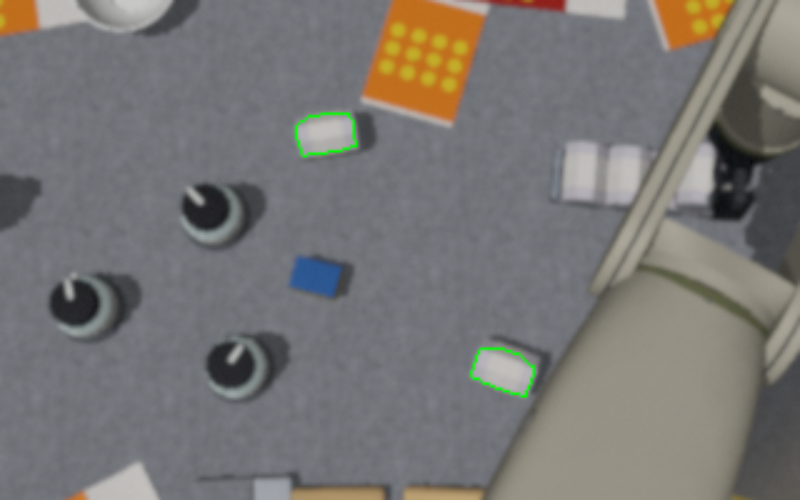

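Emit:
{"method": "arm_command", "body": {"increments": [[-0.044, 0, 0.003, 0, 0.146, 0], [-0.088, 0, 0.005, 0, 0.29, 0], [-0.132, 0, 0.008, 0, 0.436, 0], [-0.176, 0.01, 0.01, 0, 0.58, 0], [-0.22, 0.03, 0.013, 0, 0.73, 0], [-0.264, 0.05, 0.016, 0, 0.87, 0], [-0.308, 0.06, 0.018, 0, 1.02, 0], [-0.352, 0.07, 0.02, 0, 1.16, 0], [-0.3955, 0.08, 0.0229, 0, 1.3, 0], [-0.3955, 0.08, 0.0229, 0, 1.3, 0]]}}

```text
time: 42.3
tool_pos: [691.6, 115.9, 143.4]
tcp_rot: [-90.1, -0.2, -168.4]
ft_force: [-0.7, 0.0, 0.3]
finger_gap: 85.6
```

Run:
```python
from h import *
plan(694,111.3,81,yaw=-168.5)
im=r.snapshot("side");c=im[190:290,180:320];cv2.imwrite("pics/u.png",cv2.resize(c,None,fx=5,fy=5,interpolation=cv2.INTER_CUBIC)[:,:,::-1])
```

```text
pos [691.6 115.9 143.4] rot [ -90.07   -0.23 -168.35] gap 85.6 t 42.3 F [-0.7  0.   0.3] T [-0.03 -0.02  0.03]
q [ 5.3 29.6 75.5  0.  75.2 83.6] shift [-0.0016  0.0624  0.005 ] rot [0.0013 0.0025 0.004 ] dist 63 dyaw -0.1 q6 at end ~ 87.6
```

View pics/u.png

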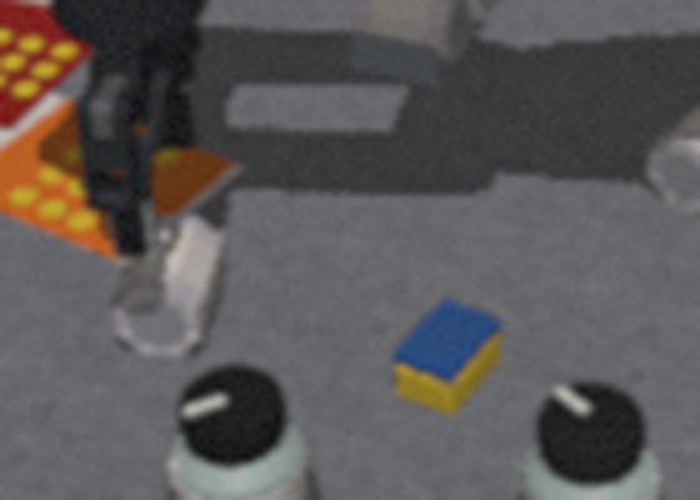

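Emit:
{"method": "arm_command", "body": {"increments": [[-0.001, 0.005, 0.005, 0, 0, 0], [-0.0015, 0.02, 0.005, 0, 0, 0.002], [-0.0016, 0.035, 0.005, 0, 0, 0.003], [-0.0016, 0.048, 0.005, 0, 0, 0.003], [-0.0016, 0.056, 0.005, 0, 0, 0.003], [-0.0016, 0.06, 0.005, 0, 0, 0.003], [-0.0016, 0.062, 0.005, 0, 0, 0.003], [-0.0016, 0.062, 0.005, 0, 0, 0.003], [-0.0016, 0.062, 0.005, 0, 0, 0.003], [-0.0016, 0.062, 0.005, 0, 0, 0.003]]}}

```text
time: 43.6
tool_pos: [696.0, 107.9, 84.9]
tcp_rot: [-90.0, 0.2, -168.5]
ft_force: [-0.6, 0.3, -0.5]
finger_gap: 86.0
```

Run:
```python
from h import *
plan(694,111.3,81,yaw=-168.5)
im=r.snapshot("side");c=im[190:290,180:320];cv2.imwrite("pics/v.png",cv2.resize(c,None,fx=5,fy=5,interpolation=cv2.INTER_CUBIC)[:,:,::-1])
```

```text
pos [696.  107.9  84.9] rot [ -89.99    0.21 -168.49] gap 86.0 t 43.6 F [-0.6  0.3 -0.5] T [-0.03  0.06  0.02]
q [ 4.6 33.4 76.8  0.  69.6 83.1] shift [ 0.0013  0.0039 -0.0038] rot [-0.0001  0.0001 -0.0037] dist 6 dyaw -0.0 q6 at end ~ 87.6
```

View pics/v.png

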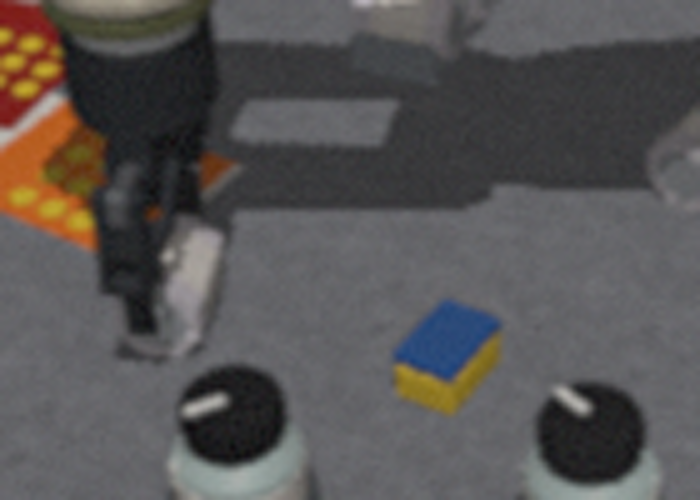

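Emit:
{"method": "arm_command", "body": {"increments": [[0.001, 0.002, -0.002, 0, 0, -0.003], [0.0013, 0.004, -0.004, 0, 0, -0.003], [0.0013, 0.004, -0.004, 0, 0, -0.003], [0.0013, 0.004, -0.004, 0, 0, -0.003], [0.0013, 0.004, -0.004, 0, 0, -0.003], [0.0013, 0.004, -0.004, 0, 0, -0.003], [0.0013, 0.004, -0.004, 0, 0, -0.003], [0.0013, 0.004, -0.004, 0, 0, -0.003], [0.0013, 0.004, -0.004, 0, 0, -0.003], [0.0013, 0.004, -0.004, 0, 0, -0.003]], "jaw": 1, "force": 60}}

```text
time: 44.9
tool_pos: [694.5, 111.1, 81.8]
tcp_rot: [-89.9, 0.1, -168.5]
ft_force: [-1.7, -2.8, 6.1]
finger_gap: 61.4
```

Run:
```python
from h import *
show()
```

```text
{'time': 44.9, 'joint_pos': [4.93, 33.6, 76.91, -0.04, 69.39, 83.45], 'tool_pos': [694.54, 111.13, 81.78], 'tcp_rot': [-89.95, 0.1, -168.5], 'ft_force': [-1.75, -2.78, 6.15], 'wrist_torque': [-0.32, 0.25, -0.01], 'finger_gap': 61.43}
```

Emit:
{"method": "arm_command", "body": {"increments": [[0, -0.005, 0, 0, 0, 0], [0, -0.015, 0, 0, 0, 0], [0, -0.03, 0, 0, 0, 0], [0, -0.05, 0, 0, 0, 0], [0, -0.07, 0, 0, 0, 0], [0, -0.09, 0, 0, 0, 0], [0, -0.105, 0, 0, 0, 0], [0, -0.115, 0, 0, 0, 0], [0, -0.12, 0, 0, 0, 0], [0, -0.12, 0, 0, 0, 0]]}}

```text
time: 46.15
tool_pos: [693.7, 111.5, 200.3]
tcp_rot: [-90.0, -0.0, -168.5]
ft_force: [-0.2, -0.2, -0.6]
finger_gap: 61.1
```

Run:
```python
from h import *
plan(645.8,-235.5,200,yaw=-94)
im=r.snapshot("side");c=im[150:290,180:320];cv2.imwrite("pics/w.png",cv2.resize(c,None,fx=4,fy=4,interpolation=cv2.INTER_CUBIC)[:,:,::-1])
```

```text
pos [693.7 111.5 200.3] rot [-9.0000e+01 -1.0000e-02 -1.6849e+02] gap 61.1 t 46.1 F [-0.2 -0.2 -0.6] T [ 0.02 -0.01 -0.01]
q [ 5.  26.7 73.1  0.  80.2 83.4] shift [1.162e-01 3.000e-04 3.305e-01] rot [ 1.0000e-04 -1.3002e+00  1.0000e-04] dist 350 dyaw 74.5 q6 at end ~ -16.0
```

View pics/w.png

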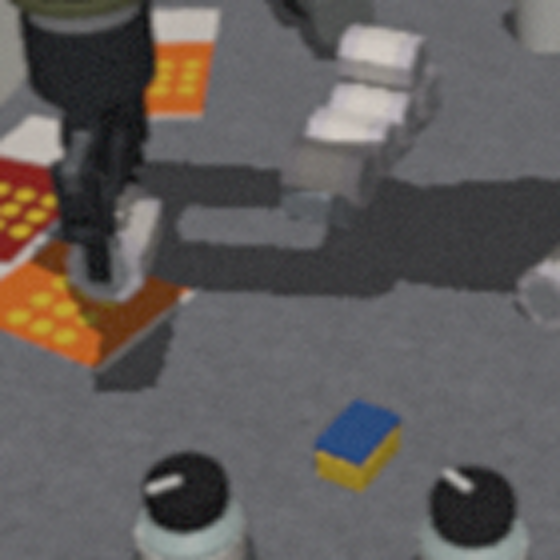

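Emit:
{"method": "arm_command", "body": {"increments": [[0.006, 0, 0.016, 0, -0.09, 0], [0.018, 0, 0.05, 0, -0.23, 0], [0.032, 0, 0.091, 0, -0.39, 0], [0.047, 0, 0.134, 0, -0.55, 0], [0.062, 0, 0.177, 0, -0.71, 0], [0.077, 0, 0.22, 0, -0.87, 0], [0.092, 0, 0.262, 0, -1.03, 0], [0.105, 0, 0.3, 0, -1.17, 0], [0.113, 0, 0.322, 0, -1.27, 0], [0.116, 0, 0.3305, 0, -1.3, 0]]}}

```text
time: 47.45
tool_pos: [645.0, -237.3, 199.1]
tcp_rot: [-90.1, 0.0, -94.0]
ft_force: [0.3, 0.6, -1.3]
finger_gap: 61.3
```

Run:
```python
from h import *
plan(645.8,-235.5,131,yaw=-94)
im=r.snapshot("side");c=im[110:215,235:325];cv2.imwrite("pics/x.png",cv2.resize(c,None,fx=6,fy=6,interpolation=cv2.INTER_CUBIC)[:,:,::-1])
```

```text
pos [ 645.  -237.3  199.1] rot [-9.010e+01  2.000e-02 -9.401e+01] gap 61.3 t 47.5 F [ 0.3  0.6 -1.3] T [ 0.04 -0.03 -0.02]
q [-24.5  24.5  76.1  -0.   79.5 -20.4] shift [-0.0018  0.0681  0.0008] rot [ 0.0017 -0.0001 -0.0003] dist 68 dyaw 0.0 q6 at end ~ -16.0
```

View pics/x.png

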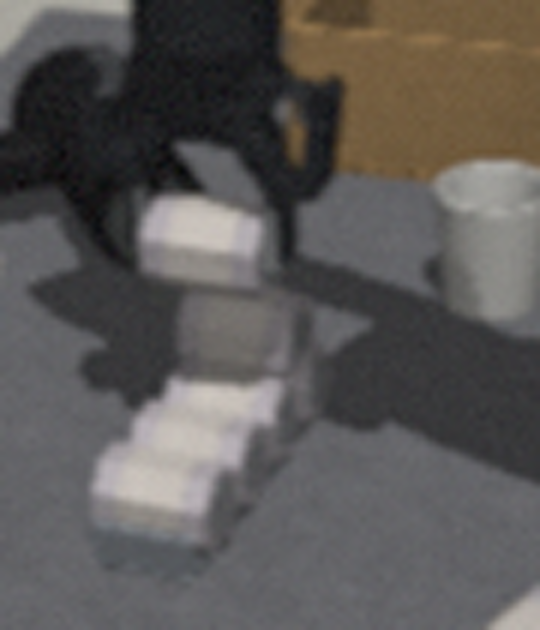

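Run:
```python
from h import *
L=[(d["conf"],np.array(d["mask"]),d["position"]) for d in r.trace("side","tin0")]
for cf,m,po in L:
    for g,z in(((645,-237,-.07),139.5),((642.6,-281.4,-.07),67.2)):
        if np.hypot(*(po-proj("side",(*g[:2],z))))<8: v=fit(lambda p:tin(p,z),g,{"side":m},(4,4,.05));print("tr",round(cf,2),m.sum(),z,np.round(v[0],2),v[1])
```

```text
tr 0.63 261 67.2 [ 6.4438e+02 -2.8233e+02 -8.0000e-02] {'side': 0.815}
tr 0.61 301 139.5 [ 6.4856e+02 -2.3725e+02  1.0000e-01] {'side': 0.838}
```

Emit:
{"method": "arm_command", "body": {"increments": [[-0.002, 0.015, 0.0008, 0, 0, 0], [-0.002, 0.03, 0.0008, 0, 0, 0], [-0.002, 0.045, 0.0008, 0, 0, 0], [-0.002, 0.055, 0.0008, 0, 0, 0], [-0.002, 0.06, 0.0008, 0, 0, 0], [-0.002, 0.063, 0.0008, 0, 0, 0], [-0.002, 0.066, 0.0008, 0, 0, 0], [-0.002, 0.068, 0.0008, 0, 0, 0], [-0.002, 0.068, 0.0008, 0, 0, 0], [-0.002, 0.068, 0.0008, 0, 0, 0]]}}

```text
time: 48.8
tool_pos: [647.0, -233.6, 132.6]
tcp_rot: [-90.0, -0.0, -94.0]
ft_force: [-0.3, -0.0, -0.5]
finger_gap: 61.0
```

Run:
```python
from h import *
plan(645.8,-235.2,127.3,yaw=-94)
im=r.snapshot("side");c=im[110:215,235:325];cv2.imwrite("pics/y.png",cv2.resize(c,None,fx=6,fy=6,interpolation=cv2.INTER_CUBIC)[:,:,::-1])
```

```text
pos [ 647.  -233.6  132.6] rot [-8.998e+01 -1.000e-02 -9.401e+01] gap 61.0 t 48.8 F [-0.3 -0.  -0.5] T [-0.04 -0.05 -0.01]
q [-24.1  28.1  78.7  -0.   73.2 -20.1] shift [ 0.0017  0.0053 -0.0011] rot [-0.0003 -0.0002  0.0001] dist 6 dyaw 0.0 q6 at end ~ -16.0
```

View pics/y.png

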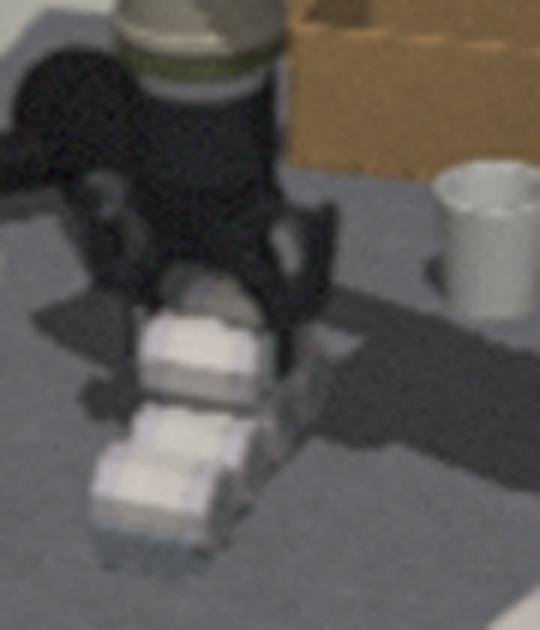

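Emit:
{"method": "arm_command", "body": {"increments": [[0.001, 0.001, -0.001, 0, 0, 0], [0.0015, 0.002, -0.001, 0, 0, 0], [0.0015, 0.003, -0.001, 0, 0, 0], [0.0015, 0.0035, -0.001, 0, 0, 0], [0.0015, 0.004, -0.001, 0, 0, 0], [0.0015, 0.0045, -0.001, 0, 0, 0], [0.0015, 0.005, -0.001, 0, 0, 0], [0.0015, 0.005, -0.001, 0, 0, 0], [0.0015, 0.005, -0.001, 0, 0, 0], [0.0015, 0.005, -0.001, 0, 0, 0]]}}

```text
time: 50.1
tool_pos: [645.8, -235.0, 127.4]
tcp_rot: [-90.0, -0.0, -94.0]
ft_force: [-0.3, 0.4, -0.6]
finger_gap: 61.5
```

Emit:
{"method": "arm_command", "body": {"increments": [[0, 0.0005, 0, 0, 0, 0], [0, 0.001, 0, 0, 0, 0], [0, 0.001, 0, 0, 0, 0], [0, 0.0015, 0, 0, 0, 0], [0, 0.0015, 0, 0, 0, 0], [0, 0.0015, 0, 0, 0, 0], [0, 0.0015, 0, 0, 0, 0], [0, 0.0015, 0, 0, 0, 0], [0, 0.0015, 0, 0, 0, 0], [0, 0.0015, 0, 0, 0, 0]]}}

```text
time: 51.35
tool_pos: [646.0, -235.2, 127.2]
tcp_rot: [-90.0, -0.0, -94.0]
ft_force: [-4.7, 0.1, 8.3]
finger_gap: 61.4
```

Contact at 8 N. Release and rise.

Emit:
{"method": "arm_command", "body": {"increments": [[0, 0, 0, 0, 0, 0], [0, 0, 0, 0, 0, 0], [0, 0, 0, 0, 0, 0], [0, 0, 0, 0, 0, 0], [0, 0, 0, 0, 0, 0], [0, -0.02, 0, 0, 0, 0], [0, -0.04, 0, 0, 0, 0], [0, -0.06, 0, 0, 0, 0], [0, -0.08, 0, 0, 0, 0], [0, -0.1, 0, 0, 0, 0]], "jaw": -1}}

```text
time: 52.6
tool_pos: [645.9, -235.1, 227.8]
tcp_rot: [-90.0, -0.0, -94.0]
ft_force: [-0.2, 0.1, -0.3]
finger_gap: 85.5
```

Run:
```python
from h import *
im=survey([(444.5,-81)],caps=False,tag="t2")
c=im["side"][110:240,235:345];cv2.imwrite("pics/z.png",cv2.resize(c,None,fx=4.6,fy=4.6,interpolation=cv2.INTER_CUBIC)[:,:,::-1])
L=[(d["conf"],np.array(d["mask"]),d["position"]) for d in r.trace("side","tin0")]
for cf,m,po in L:
    print(round(cf,2),m.sum(),np.round(po,1))
    g=(444.5,-81,1.29)
    if np.hypot(*(po-proj("side",(*g[:2],22))))<12: v=fit(tin,g,{"side":m});print("tr",np.round(v[0],2),v[1])
plan(445,-81,170,yaw=-196)
```

```text
tin 0 [444.57 -80.39   1.27] yawdeg 73.1 {'side': 0.511, 'top': 0.485} [[443.12, -114.6, 1.45], [445.31, -74.56, 1.26]] [216, 208]
0.83 376 [319.9 219.6]
tr [447.68 -81.74   1.29] {'side': 0.925}
0.8 320 [270.6 171.7]
0.62 156 [280.1 164.7]
0.44 375 [296.3 276.3]
pos [ 646.7 -235.3  228.1] rot [-8.982e+01 -7.000e-02 -9.401e+01] gap 85.2 t 52.8 F [ 0.3  0.  -0.4] T [ 0.02 -0.   -0.05]
q [-24.3  23.2  74.7   0.   81.9 -20.3] shift [-0.1399  0.0573 -0.2121] rot [-0.0033  1.7801 -0.002 ] dist 260 dyaw -102.0 q6 at end ~ 95.7
```

View pics/z.png

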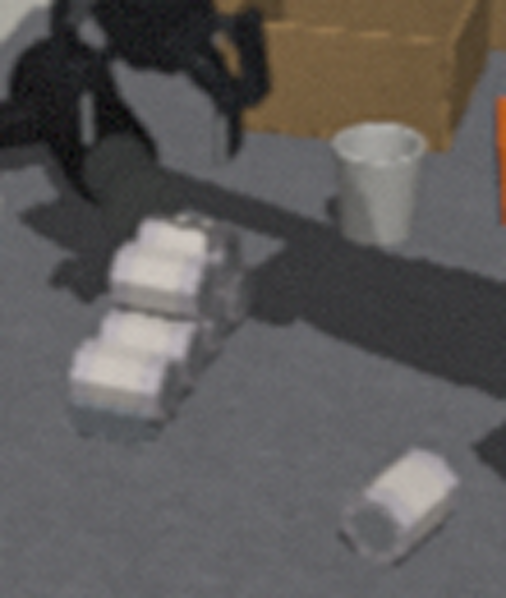

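View pics/t2_top.png

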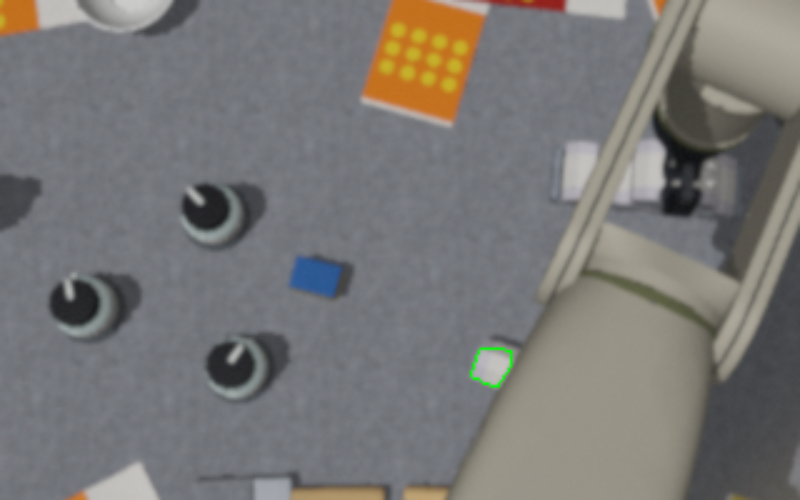

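Run:
```python
from h import *
plan(445.5,-81,150,yaw=-17)
```

```text
pos [ 646.7 -235.3  228.1] rot [-8.982e+01 -7.000e-02 -9.401e+01] gap 85.2 t 52.8 F [ 0.3  0.  -0.4] T [ 0.02 -0.   -0.05]
q [-24.3  23.2  74.7   0.   81.9 -20.3] shift [-0.14    0.0773 -0.2117] rot [-0.0019 -1.3441  0.0031] dist 265 dyaw 77.0 q6 at end ~ -83.3
```

Emit:
{"method": "arm_command", "body": {"increments": [[-0.016, 0, -0.024, 0, -0.15, 0], [-0.031, 0, -0.047, 0, -0.3, 0], [-0.047, 0, -0.07, 0, -0.45, 0], [-0.062, 0, -0.094, 0, -0.6, 0], [-0.078, 0.01, -0.118, 0, -0.75, 0], [-0.093, 0.03, -0.141, 0, -0.9, 0], [-0.109, 0.045, -0.165, 0, -1.05, 0], [-0.124, 0.06, -0.188, 0, -1.2, 0], [-0.14, 0.075, -0.2117, 0, -1.344, 0], [-0.14, 0.077, -0.2117, 0, -1.344, 0]]}}

```text
time: 54.0
tool_pos: [441.7, -79.1, 146.2]
tcp_rot: [-90.0, 0.3, -16.9]
ft_force: [-0.8, -0.1, -0.3]
finger_gap: 85.6
```

Run:
```python
from h import *
plan(445.5,-81,81.5,yaw=-17)
im=r.snapshot("side");c=im[150:260,265:375];cv2.imwrite("pics/aa.png",cv2.resize(c,None,fx=5,fy=5,interpolation=cv2.INTER_CUBIC)[:,:,::-1])
```

```text
pos [441.7 -79.1 146.2] rot [-89.99   0.3  -16.91] gap 85.6 t 54.0 F [-0.8 -0.1 -0.3] T [ 0.06 -0.02 -0.02]
q [-16.7  -8.2 118.    0.   70.5 -89.8] shift [ 0.0045  0.0647 -0.0007] rot [-0.0001  0.0016 -0.0052] dist 65 dyaw -0.1 q6 at end ~ -83.3
```

View pics/aa.png

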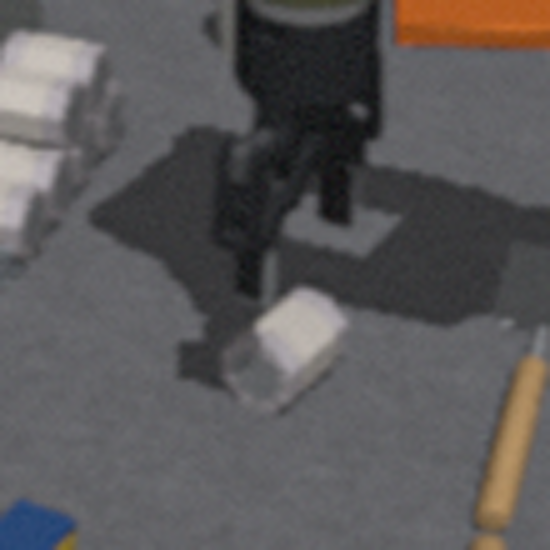

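Emit:
{"method": "arm_command", "body": {"increments": [[0.003, 0.005, -0.0007, 0, 0, -0.002], [0.0045, 0.02, -0.0007, 0, 0, -0.005], [0.0045, 0.035, -0.0007, 0, 0, -0.005], [0.0045, 0.048, -0.0007, 0, 0, -0.005], [0.0045, 0.056, -0.0007, 0, 0, -0.005], [0.0045, 0.06, -0.0007, 0, 0, -0.005], [0.0045, 0.063, -0.0007, 0, 0, -0.005], [0.0045, 0.063, -0.0007, 0, 0, -0.005], [0.0045, 0.063, -0.0007, 0, 0, -0.005], [0.0045, 0.063, -0.0007, 0, 0, -0.005]]}}

```text
time: 55.3
tool_pos: [448.8, -82.6, 86.2]
tcp_rot: [-90.0, -0.3, -17.0]
ft_force: [0.5, -0.1, 0.1]
finger_gap: 85.4
```

Run:
```python
from h import *
plan(445.5,-81,81.5,yaw=-17)
im=r.snapshot("side");c=im[150:260,265:375];cv2.imwrite("pics/bb.png",cv2.resize(c,None,fx=5,fy=5,interpolation=cv2.INTER_CUBIC)[:,:,::-1])
```

```text
pos [448.8 -82.6  86.2] rot [-90.    -0.32 -17.01] gap 85.4 t 55.3 F [ 0.5 -0.1  0.1] T [0.01 0.04 0.02]
q [-16.9  -1.8 119.1   0.   62.4 -89.9] shift [-0.0036  0.0047  0.0006] rot [-0.     -0.0001  0.0056] dist 6 dyaw 0.0 q6 at end ~ -83.3
```

View pics/bb.png

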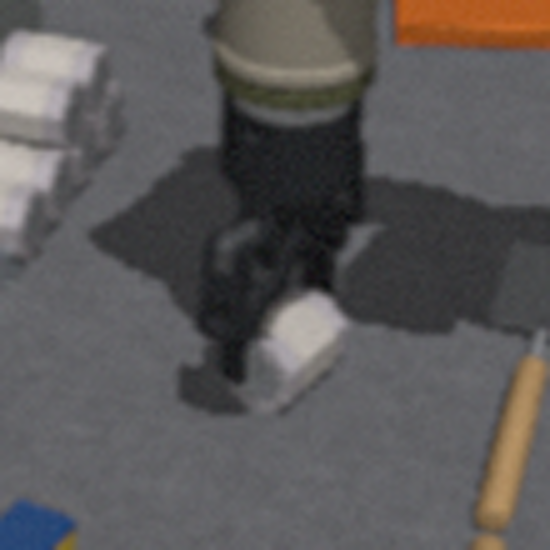

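Emit:
{"method": "arm_command", "body": {"increments": [[-0.002, 0.002, 0, 0, 0, 0.005], [-0.0035, 0.004, 0.0006, 0, 0, 0.005], [-0.0035, 0.0045, 0.0006, 0, 0, 0.005], [-0.0035, 0.0045, 0.0006, 0, 0, 0.005], [-0.0035, 0.0045, 0.0006, 0, 0, 0.005], [-0.0035, 0.0045, 0.0006, 0, 0, 0.005], [-0.0035, 0.0045, 0.0006, 0, 0, 0.005], [-0.0035, 0.0045, 0.0006, 0, 0, 0.005], [-0.0035, 0.0045, 0.0006, 0, 0, 0.005], [-0.0035, 0.0045, 0.0006, 0, 0, 0.005]], "jaw": 1, "force": 60}}

```text
time: 56.6
tool_pos: [446.2, -81.5, 83.2]
tcp_rot: [-90.0, -0.1, -17.0]
ft_force: [-7.6, -1.1, 20.6]
finger_gap: 61.1
```

Run:
```python
from h import *
show()
```

```text
{'time': 56.6, 'joint_pos': [-16.81, -1.74, 119.42, -0.04, 62.24, -89.78], 'tool_pos': [446.16, -81.48, 83.2], 'tcp_rot': [-90.04, -0.08, -17.0], 'ft_force': [-7.63, -1.09, 20.61], 'wrist_torque': [0.1, 1.32, 0.01], 'finger_gap': 61.05}
```

Emit:
{"method": "arm_command", "body": {"increments": [[0, -0.005, 0, 0, 0, 0], [0, -0.015, 0, 0, 0, 0], [0, -0.03, 0, 0, 0, 0], [0, -0.05, 0, 0, 0, 0], [0, -0.07, 0, 0, 0, 0], [0, -0.09, 0, 0, 0, 0], [0, -0.105, 0, 0, 0, 0], [0, -0.115, 0, 0, 0, 0], [0, -0.12, 0, 0, 0, 0], [0, -0.12, 0, 0, 0, 0]]}}

```text
time: 57.85
tool_pos: [445.3, -80.9, 201.3]
tcp_rot: [-90.0, 0.0, -17.0]
ft_force: [0.1, -0.9, -1.3]
finger_gap: 60.6
```

Run:
```python
from h import *
plan(649,-189.4,200,yaw=-94)
im=r.snapshot("side");c=im[110:260,235:375];cv2.imwrite("pics/cc.png",cv2.resize(c,None,fx=4,fy=4,interpolation=cv2.INTER_CUBIC)[:,:,::-1])
```

```text
pos [445.3 -80.9 201.3] rot [-9.000e+01  1.000e-02 -1.701e+01] gap 60.6 t 57.9 F [ 0.1 -0.9 -1.3] T [-0.02 -0.03 -0.  ]
q [-16.8 -11.7 114.9  -0.   76.8 -89.8] shift [ 0.2265  0.0013 -0.0442] rot [ 1.0000e-04  1.3438e+00 -1.0000e-04] dist 231 dyaw -77.0 q6 at end ~ -12.3
```

View pics/cc.png

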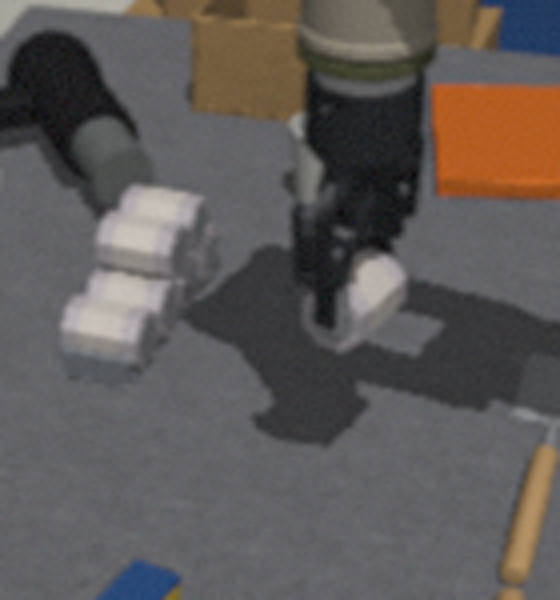

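Emit:
{"method": "arm_command", "body": {"increments": [[0.011, 0, -0.002, 0, 0.08, 0], [0.034, 0, -0.007, 0, 0.23, 0], [0.062, 0, -0.012, 0, 0.39, 0], [0.092, 0, -0.018, 0, 0.56, 0], [0.122, 0, -0.024, 0, 0.74, 0], [0.152, 0, -0.03, 0, 0.92, 0], [0.182, 0, -0.035, 0, 1.09, 0], [0.207, 0, -0.04, 0, 1.23, 0], [0.221, 0, -0.043, 0, 1.32, 0], [0.2265, 0, -0.0442, 0, 1.344, 0]]}}

```text
time: 59.15
tool_pos: [649.1, -189.6, 199.9]
tcp_rot: [-90.1, 0.0, -94.1]
ft_force: [-0.3, -0.2, -1.2]
finger_gap: 61.3
```

Run:
```python
from h import *
plan(649,-189.4,131.5,yaw=-94)
im=r.snapshot("side");c=im[110:215,235:325];cv2.imwrite("pics/dd.png",cv2.resize(c,None,fx=6,fy=6,interpolation=cv2.INTER_CUBIC)[:,:,::-1])
```

```text
pos [ 649.1 -189.6  199.9] rot [-9.011e+01  3.000e-02 -9.406e+01] gap 61.3 t 59.1 F [-0.3 -0.2 -1.2] T [ 0.02  0.05 -0.02]
q [-20.6  22.9  78.1  -0.   79.1 -16.6] shift [-0.0002  0.0684  0.0001] rot [ 0.0019 -0.001  -0.0005] dist 68 dyaw 0.1 q6 at end ~ -12.3
```

View pics/dd.png

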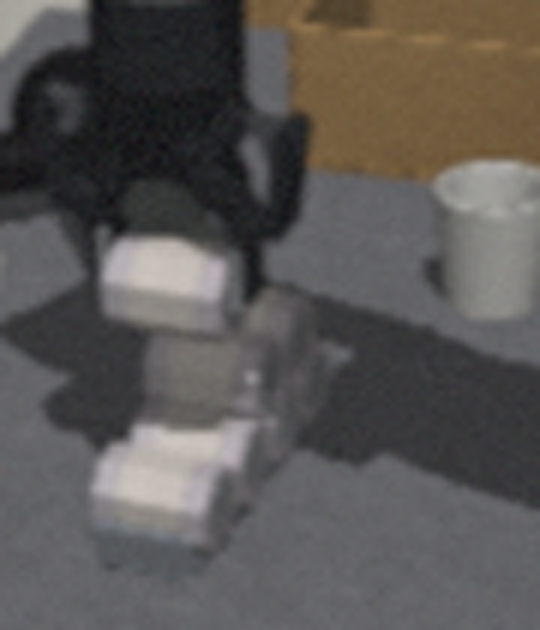

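Emit:
{"method": "arm_command", "body": {"increments": [[0, 0.015, 0, 0, 0, 0], [0, 0.03, 0, 0, 0, 0], [0, 0.045, 0, 0, 0, 0], [0, 0.055, 0, 0, 0, 0], [0, 0.06, 0, 0, 0, 0], [0, 0.063, 0, 0, 0, 0], [0, 0.066, 0, 0, 0, 0], [0, 0.067, 0, 0, 0, 0], [0, 0.067, 0, 0, 0, 0], [0, 0.067, 0, 0, 0, 0]]}}

```text
time: 60.45
tool_pos: [649.2, -189.5, 134.7]
tcp_rot: [-90.0, -0.0, -94.0]
ft_force: [0.1, -0.8, -0.1]
finger_gap: 61.1
```

Run:
```python
from h import *
plan(649,-189.4,128.3,yaw=-94)
im=r.snapshot("side");c=im[110:215,235:325];cv2.imwrite("pics/ee.png",cv2.resize(c,None,fx=6,fy=6,interpolation=cv2.INTER_CUBIC)[:,:,::-1])
```

```text
pos [ 649.2 -189.5  134.7] rot [-8.998e+01 -1.000e-02 -9.401e+01] gap 61.1 t 60.5 F [ 0.1 -0.8 -0.1] T [ 0.01  0.   -0.04]
q [-20.6  26.3  80.8   0.   72.8 -16.6] shift [-0.0001  0.0064 -0.0002] rot [-0.0004 -0.0002  0.0001] dist 6 dyaw 0.0 q6 at end ~ -12.3
```

View pics/ee.png

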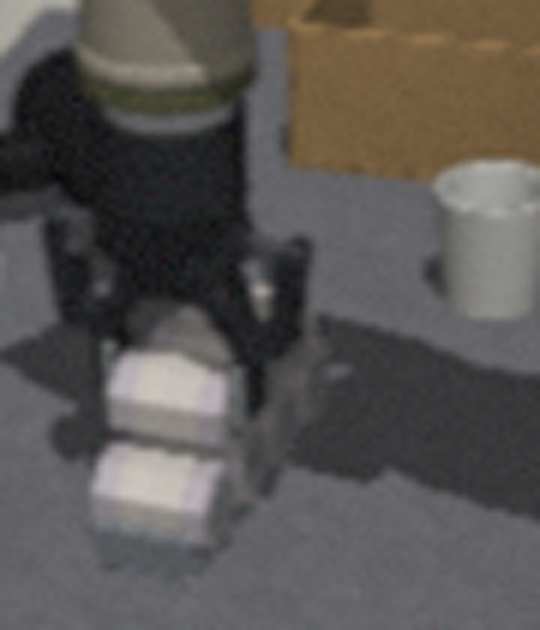

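Emit:
{"method": "arm_command", "body": {"increments": [[0, 0.001, 0, 0, 0, 0], [0, 0.002, 0, 0, 0, 0], [0, 0.003, 0, 0, 0, 0], [0, 0.0035, 0, 0, 0, 0], [0, 0.004, 0, 0, 0, 0], [0, 0.0045, 0, 0, 0, 0], [0, 0.005, 0, 0, 0, 0], [0, 0.0055, 0, 0, 0, 0], [0, 0.0055, 0, 0, 0, 0], [0, 0.0055, 0, 0, 0, 0]]}}

```text
time: 61.75
tool_pos: [649.1, -189.4, 128.9]
tcp_rot: [-90.0, 0.0, -94.0]
ft_force: [0.4, 0.1, -1.2]
finger_gap: 61.0
```

Emit:
{"method": "arm_command", "body": {"increments": [[0, 0.0005, 0, 0, 0, 0], [0, 0.001, 0, 0, 0, 0], [0, 0.0012, 0, 0, 0, 0], [0, 0.0015, 0, 0, 0, 0], [0, 0.0015, 0, 0, 0, 0], [0, 0.0015, 0, 0, 0, 0], [0, 0.0015, 0, 0, 0, 0], [0, 0.0015, 0, 0, 0, 0], [0, 0.0015, 0, 0, 0, 0], [0, 0.0015, 0, 0, 0, 0]]}}

```text
time: 63.0
tool_pos: [649.3, -189.2, 128.5]
tcp_rot: [-90.0, 0.0, -94.0]
ft_force: [-4.0, 2.9, 7.5]
finger_gap: 61.4
```

Contact at 7.5 N, as with the others. Release, rise, and move aside so that the cameras can see.

Emit:
{"method": "arm_command", "body": {"increments": [[0, 0, 0, 0, 0, 0], [0, 0, 0, 0, 0, 0], [0, 0, 0, 0, 0, 0], [0, 0, 0, 0, 0, 0], [0, 0, 0, 0, 0, 0], [0, -0.02, 0, 0, 0, 0], [0, -0.05, 0, 0, 0, 0], [0, -0.09, 0, 0, 0, 0], [0, -0.13, 0, 0, 0, 0], [0, -0.16, 0, 0, 0, 0]], "jaw": -1}}

```text
time: 64.25
tool_pos: [649.6, -189.6, 291.9]
tcp_rot: [-89.8, -0.1, -94.0]
ft_force: [0.8, -0.2, -1.4]
finger_gap: 85.5
```

Run:
```python
from h import *
plan(420,-20,290,dyaw=0)
im=r.snapshot("side");c=im[110:215,235:325];cv2.imwrite("pics/ff.png",cv2.resize(c,None,fx=6,fy=6,interpolation=cv2.INTER_CUBIC)[:,:,::-1])
```

```text
pos [ 649.6 -189.6  291.9] rot [-8.977e+01 -7.000e-02 -9.401e+01] gap 85.5 t 64.2 F [ 0.8 -0.2 -1.4] T [-0.02 -0.02  0.  ]
q [-20.6  19.4  72.7  -0.   87.6 -16.6] shift [-0.1531  0.0007 -0.2409] rot [-0.0039  0.      0.0012] dist 285 dyaw 0 q6 at end ~ 1.3
```

View pics/ff.png

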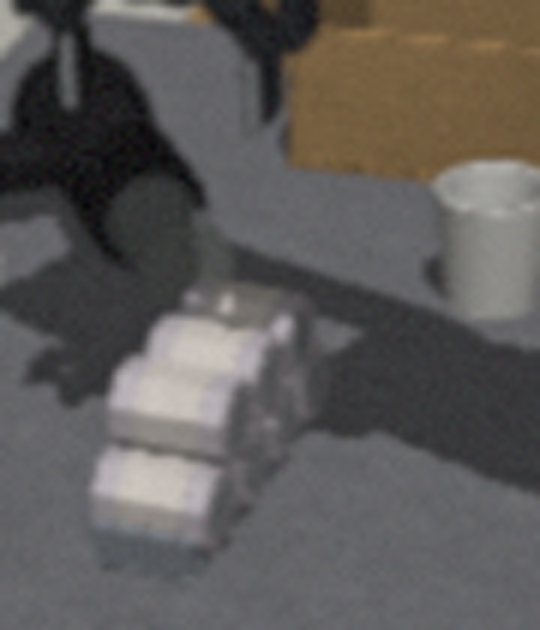

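Emit:
{"method": "arm_command", "body": {"increments": [[-0.02, 0, -0.03, 0, 0, 0], [-0.04, 0, -0.06, 0, 0, 0], [-0.06, 0, -0.09, 0, 0, 0], [-0.08, 0, -0.12, 0, 0, 0], [-0.1, 0, -0.15, 0, 0, 0], [-0.12, 0, -0.18, 0, 0, 0], [-0.14, 0, -0.21, 0, 0, 0], [-0.153, 0, -0.24, 0, 0, 0], [-0.153, 0, -0.24, 0, 0, 0], [-0.153, 0, -0.24, 0, 0, 0]]}}

```text
time: 65.55
tool_pos: [420.9, -20.2, 288.4]
tcp_rot: [-89.9, -0.0, -94.0]
ft_force: [0.5, -0.4, -0.6]
finger_gap: 85.3
```

Run:
```python
from h import *
im={c:r.snapshot(c) for c in("side","top")}
for c in im: cv2.imwrite(f"pics/fin_{c}.png",im[c][:,:,::-1])
p=(645.8,-235.5,-.07)
for c in im:
  for d in r.trace(c,"tin0"): print(c,round(d["conf"],2),d["mask"].sum(),np.round(d["position"],1))
for k in(-46,0,46):
  P=(p[0]-k*np.sin(p[2]),p[1]+k*np.cos(p[2]),67.2);print(k,[np.round(proj(c,P),1) for c in im])
f=8
for c,(y0,y1,x0,x1) in {"top":(155,220,312,408),"side":(148,205,240,300)}.items():
  b=cv2.resize(im[c][y0:y1,x0:x1],None,fx=f,fy=f,interpolation=cv2.INTER_CUBIC)
  for k in(-46,0,46):
    def P(u,v,z): return (np.array(proj(c,(p[0]+u*np.cos(p[2])-(v+k)*np.sin(p[2]),p[1]+u*np.sin(p[2])+(v+k)*np.cos(p[2]),z)))-[x0,y0]+.5)*f
    for z,w in((89.2,9.1),(67.2+9.1,22)):
      q=np.array([P(-31,-w,z),P(31,-w,z),P(31,w,z),P(-31,w,z)]).round().astype(np.int32)
      cv2.polylines(b,[q.reshape(-1,1,2)],True,(255,0,0) if z==89.2 else (0,120,255),1)
  cv2.imwrite(f"pics/r3_{c}.png",b[:,:,::-1])
```

```text
side 0.69 346 [261.5 176.1]
side 0.6 170 [275. 164.]
side 0.55 156 [272.2 167.6]
side 0.23 620 [261.3 195. ]
top 0.94 474 [377.3 189.1]
top 0.75 474 [342.3 190.5]
top 0.6 465 [360.1 190.9]
-46 [array([275.5, 164.1]), array([379.4, 190.3])]
0 [array([270.2, 170.7]), array([361.7, 188.8])]
46 [array([264.8, 177.7]), array([344.1, 187.4])]
```

View pics/fin_top.png

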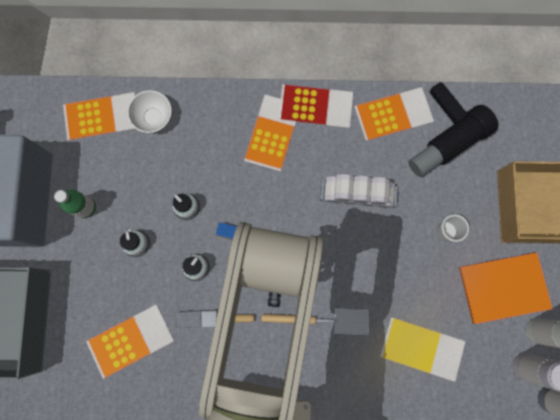

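View pics/fin_side.png

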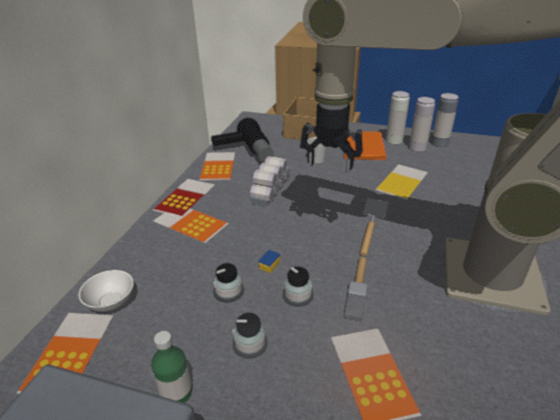

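View pics/r3_top.png

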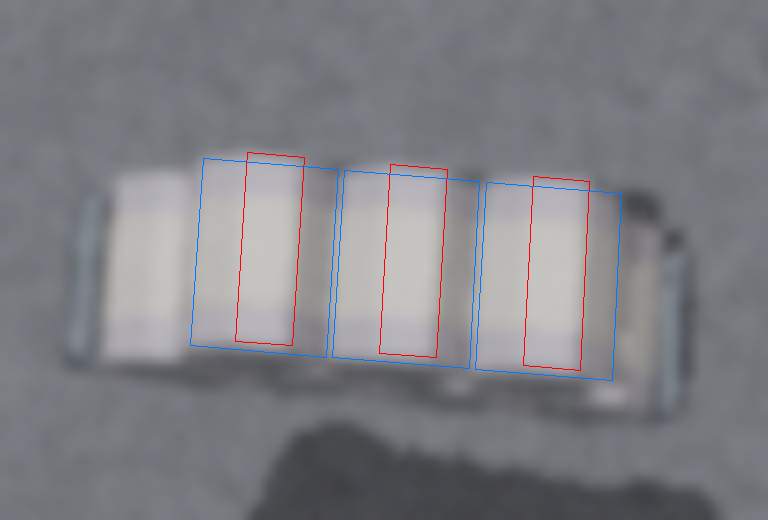

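View pics/r3_side.png

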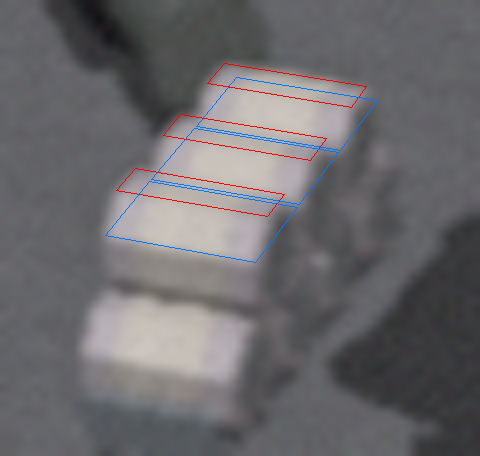

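Run:
```python
from h import *
show(); print(r.hand_in())
```

```text
{'time': 65.75, 'joint_pos': [-9.75, -21.02, 113.23, -0.0, 87.79, -5.71], 'tool_pos': [420.83, -20.39, 287.5], 'tcp_rot': [-90.0, -0.0, -94.04], 'ft_force': [0.3, 0.2, 0.47], 'wrist_torque': [0.02, -0.03, 0.01], 'finger_gap': 85.56}
the job is handed in; nothing more can be done
None
```

I shut all three caps and stacked the three loose tins, then handed the job in at 65.8 s. No verdict was reported.

- **Caps:** I turned each cap clockwise until it met its stop. The wrist torque rose from about 0.1 N m to 0.5–0.75 N m, and turning further only slipped the grip. On caps 0 and 2 I saw in the pictures that the pointer did not move during that slip; for cap 1 I relied on the torque. On jars 0 and 1 the pointer visibly lines up with the tick. The tick on jar 2 was hidden from both cameras, so I relied on the stop torque there.
- **Tins:** I found only three loose tins. They now fill gap0, gap1 and gap2, so no third layer was started. In the last pictures from both cameras they match the expected positions to within a few millimetres. No other tin was found, and the gripper was open and clear of everything.
- **Other things:** the sponge block and mix cup looked unmoved in the pictures, but I did not measure them again.
- **Disagreements:** the two cameras and the networks differed by up to about 10 mm on some points (cap tops, tray), and by more on the mix cup. I used silhouette fits instead, and contact at each grasp and placement agreed with them.

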